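# Clamp a flanged pipe spool onto the leak-test port

## Robot

A 6-joint arm with a two-finger parallel gripper is mounted at the origin on a cart in front of the work surface, level with it; the furniture and walls round the work are solid. World frame = base frame: x ahead of the robot, y to its left, z up, the work surface at z = 0. Lengths are in mm, angles in rad, forces in N, time in s.
With the tool pointing down it reaches from about 300 to 875 mm from the base axis. Payload 4.2 kg.
Tool frame: the origin (TCP) lies between the finger pads; the fingertips stand 14 mm ahead of it and the grasp point (between the pads) lies 5 mm behind it; z points along the fingers, y is the line along which they close (so a half turn about z gives the same grasp; the last joint's range is limited). The gripper opens to 85 mm and grips with 20 to 120 N. Pads are 22 mm wide; open, the fingers measure 114 mm over their backs; the gripper's body (76 mm by 85 mm) begins 54 mm behind the grasp point. The pads swing forward as they close: fully open they stand 13 mm farther back than shut.
Start: joints at [-1.33, 0.32, 1.565, -0, 1.257, -0.02], TCP at [148.268, -555.569, 245.338] pointing down, gripper open.
Joint ranges: [-3.11, 3.11], [-0.84, 2.01], [0.21, 2.61], [-1.34, 4.49], [0.05, 2.63], [-2.56, 2.56]. Speed limits (rad/s): [2.57, 2.57, 3.14, 3.14, 3.14, 3.14].

## Interface

Orientations are given as a rotation vector (axis times angle).
In Python, from rig import bot, read_camera, camera_info, hand_in gives the robot as it stands.
- The arm moves only by the tool send_rows, never from a script. Its arguments are lists of equal length, an entry for each row: "xyz": the shift along the world's x, y, z in mm, a list of three; "turn": the turn about the world's z in rad. In form: {"xyz": [[x, y, z], ...], "turn": [turn, ...]}. A call has 1 to 5 rows; each row shifts and turns the commanded pose from where the row before left it; what a row does not reach is not made up. A row lasts 1/8 s, in which the tool goes at most 62.5 mm and 10.7 degrees, less where a joint would pass 70% of its speed; a pose out of reach is approached as far as the arm can. A call is refused whole if a number of a shift passes 62.5 or a number of a turn 0.188, either way. A call with a gripper value outside its range is refused whole. "jaw" is the opening, from 0 (shut) to 1 (fully open), set as the call begins (left out, the last holds). The fingers move at their own pace and stop on an object; "force" is the grip in N (left out, the last holds). Time passes only in rows, so rows that do not move let the fingers close. It gives the time, the measured TCP pose, the force, the opening and the grip force at its end, in the units of the state.
- bot.observe(): the state, without advancing time (a new reading comes with each control period).
- read_camera(name): name is "scene" or "top" or "wrist"; returns the picture (400x640x3 uint8, blue, green, red); there is no depth.
- camera_info(name): a dict with "vfov" (degrees; the focal length in pixels is half the picture's height over the tangent of half this angle, whatever the lens; pixels are square), "cx", "cy" (the principal point, pixels), "rvec" (rotation vector, rad) and "tvec" (3), from world to camera coordinates, as OpenCV has them. Camera axes: x right, y down, z forward; pixel columns grow to the right and rows downward; lengths in mm; the calibration is good to about 2 mm. A picture is of the moment at which its call begins: read the wrist's pose just before it. camera_info takes no time and is no camera call; for the wrist camera it gives the pose at the moment of the call.
- hand_in(): hands the job in; it is judged then, once.
The state is a dict: "time_s": time; "q": joint angles; "qd": joint speeds; "tau": joint torques, N m; "eef_pos": TCP position; "ee_rot": TCP orientation; "contact_force": force on the tool from outside, world axes, zero at the start; "wrist_torque": the same for the moment, N m; "width": finger opening in mm; "finger_force": force on a finger pad.
Only numpy, scipy, OpenCV 4.12 (cv2) and the standard library are available. Lean on these libraries where they do the work, as an engineer would, in place of code of your own. Each camera call takes 0.05 s, during which the arm holds its last target. There are 200 camera calls.

## Task

Join the loose flanged pipe spool to the fixed port of the leak-test stand: lay it in the open lower half of the clamp and on the stand's V rest, its flange up against the port's flange. Then swing the hinged upper half of the clamp over both flanges until it is shut, and turn the red-handled latch lever down until its hook holds the clamp firmly: stop at a push of about 12 newtons at the middle of the red handle, because a slack clamp leaks and a harder push over-strains the keeper spring. Touch only what the job needs and leave the other things on the bench where they are.

Things in the scene. Friction and masses are not known exactly. Their poses are not given: they have to be found in the camera images.
- spool: loose steel pipe spool, 0.35 kg: tube 40 mm across, 151 mm long, one end flanged (56 mm across, rim 3 mm thick, back tapering 20 deg to the tube), a brass hex plug at the other. Origin: centre of the flange face, on the tube's axis; x points out of that face, so the tube runs to -x. It starts lying level in the wooden rest, axis 62 mm up.
- rest: notched wooden rest fixed to the bench, 58 mm high: two V boards 14 mm thick, their middles 45 mm either side of its centre along x. The spool lies along its x axis, flange end at +x. Origin: centre of its underside.
- stand: grey leak-test stand, fixed, base 222 x 110 mm. x: along the pipe axis (130 mm up) towards the port; y: to the hinge side. Origin: on the bench under the middle of the joint. Lower clamp half at x = 0: half ring open to the top, 35 mm outer radius, 18 mm wide. V rest for the spool's tail at x = -128 mm, 16 mm wide.
- port_face (a point): centre of the fixed port's flange face (flange as the spool's), on the pipe axis, facing the stand's -x. The lower half's groove has a lip (inner radius 23.5 mm) that leaves a loose flange about 2 mm of play along x as it drops in beside this face; it then slides home. Touching the face shows how far along x the spool is.
- ring_hinge (a point): point on the swinging half's hinge axis, at x = 0 of the stand, 42 mm to the +y side of the pipe axis and at its height; the axis is parallel to the stand's x.
- ring (a joint): angle of the swinging upper clamp half, rad: 0 = shut round both flanges (the halves meet at -0.01), 1.55 to 1.8 = open at the start, standing up on the hinge side. A stiff hinge: stays where it is left, 2 to 3 N at the latch handle move it; in the last 0.05 rad its V groove wedges the flanges together and resists more.
- latch_pivot (a point): pivot of the latch lever, on the swinging half, 104 mm from the hinge axis; with the half shut it is 62 mm to the -y side of the pipe axis and 10 mm above it. Pivot axis parallel to the stand's x.
- latch (a joint): latch lever angle, rad; 1.25 to 1.38 at the start (stop at 1.4), falls as the handle goes down. With the ring shut the handle points to the stand's -y and (angle - 0.35) above level. Below 0.9 the hook passes under the sprung keeper bail and draws it in, 8 mm a rad. Tight between -0.4 and 0.6: the keeper screw is set up to 2.6 mm differently each time.
- latch_grip (a point): middle of the red handle, 45 mm from latch_pivot. Sleeve 14 mm wide along the stand's x, 40 long, 11 thick: pinch it along x from above (say 30 N), it turns in the fingers at any angle. Led on a circle about ring_hinge it swings the ring with the latch angle kept; then about latch_pivot it turns the latch.
- latch_lever: steel latch lever with hook and red handle; origin on latch_pivot. 0.15 N m of friction holds it, and the tight hook holds itself. Keeper spring 30 N a mm, so the last turning is stiff. A push of 12 N square to the handle at latch_grip (0.54 N m about the pivot) leaves 20 to 36 N in the hook once let go; under 8 N it is slack, over 17 N too hard.
- oil_can: bystander: grey oil can, 62 mm across, 140 mm high, origin under its centre.
- screw_tin: bystander: round tin of screws, 81 mm across, 36 mm high, origin under its centre.
- marker: bystander: white marker pen with a black cap, 132 mm long, lying; origin under its centre.

How it is judged (in metres and radians):
On the way, in this order (a step that is already met when the one before it is completed fails the run):
1. the spool lies in the lower clamp half, flange against the port's flange (distance between spool and port_face below 0.004 m and angle between the x axis of spool and the x axis of stand, either way round below 0.04 rad), for 0.2 s.
2. the upper half is swung shut over both flanges (value of joint ring below 0.07 rad), for 0.2 s.
3. the latch hook has caught the keeper (value of joint latch below 0.7 rad), for 0.2 s.
At the end, for the whole second after the job is handed in: The spool's flange face lies within 2.5 mm of the port's face and within 0.03 rad of its axis, the ring is shut (under 0.02 rad), the latch is turned under 0.7 rad, and the hook, let go, pulls on the keeper with 14 to 46 N (distance between spool and port_face below 0.0025 m and angle between the x axis of spool and the x axis of stand, either way round below 0.03 rad and value of joint ring below 0.02 rad and value of joint latch below 0.7 rad and contact force between latch_lever and anything else between 14 and 46 N and linear speed of spool below 0.02 m/s); the robot touches nothing.
It fails at once if a bystander on the bench is moved by more than 30 mm (distance of any of oil_can, screw_tin, marker from where it was at the start of the episode above 0.03 m).
It also fails if it takes over 64 s, if anything falls off the work surface, if the arm or the gripper's body presses on something with over 40 N, if the wrist force passes 120 N, or if a joint passes its speed limit or range.

## Working session

There is one attempt and no reset: what is moved stays moved. The work goes in short steps, Python scripts to look and compute and a tool call to move; the robot and the scene stay as the last step left them, time stands still between calls to the robot, and variables do not carry over. Pictures are saved under pics/ and viewed, at most 10 in all, crops included, and the job is handed in when it is done.

Besides the shell and the picture viewer there is one more tool, called after ">>>" by a JSON object that holds its "op" and its "data", one argument or row to a line. send_rows: Moves the arm, as the interface text tells. Its arguments: {"type":"object","properties":{"xyz":{"type":"array"},"turn":{"type":"array"},"jaw":{"type":"number"},"force":{"type":"number"}},"required":["xyz","turn"]}

```bash
ls; mkdir -p pics
cat > h.py <<'E'
import numpy as np, cv2
from rig import bot, read_camera, camera_info, hand_in
def cam(n):
    c=camera_info(n); R=cv2.Rodrigues(np.array(c['rvec'],float))[0]; t=np.array(c['tvec'],float).ravel()
    f=200/np.tan(np.radians(c['vfov'])/2); return R,t,f,c['cx'],c['cy']
def ray(C,u,v):
    R,t,f,cx,cy=C; d=R.T@np.array([(u-cx)/f,(v-cy)/f,1]); return -R.T@t, d/np.linalg.norm(d)
def onz(C,u,v,z):
    o,d=ray(C,u,v); return o+d*(z-o[2])/d[2]
def proj(C,p):
    R,t,f,cx,cy=C; q=R@np.asarray(p,float)+t; return np.array([cx+f*q[0]/q[2],cy+f*q[1]/q[2]])
def tri(rs):
    A=np.zeros((3,3));b=np.zeros(3)
    for o,d in rs:
        P=np.eye(3)-np.outer(d,d);A+=P;b+=P@o
    x=np.linalg.solve(A,b); return x,[np.linalg.norm((np.eye(3)-np.outer(d,d))@(x-o)) for o,d in rs]
E
python3 - <<'E'
from h import *
for n in ['scene','top']:
    C=cam(n); im=read_camera(n); cv2.imwrite(f'pics/{n}0.png',im); np.save(f'{n}0.npy',im)
    print(n,camera_info(n), (-C[0].T@C[1]).round())
print(bot.observe())
E
```

```text
pics
scene {'vfov': 48.96666289800789, 'cx': 323.98220942498136, 'cy': 209.89925602734084, 'rvec': array([ 0.98877922, -2.4010075 ,  1.10360734]), 'tvec': array([367.25962605, 363.73603441, 977.56667784])} [-96. 617. 913.]
top {'vfov': 42.70624237388009, 'cx': 315.55825860227384, 'cy': 197.11227277270208, 'rvec': array([ 2.03898553, -2.17211037,  0.24978609]), 'tvec': array([   2.98034098,  584.34974376, 1352.77470216])} [ 267.   -9. 1449.]
{'time_s': 0.1, 'q': array([-1.32999278e+00,  3.20215945e-01,  1.56551713e+00,  2.94727324e-05,
        1.25737687e+00, -2.00273296e-02]), 'qd': array([ 1.61517299e-03, -1.14303687e-03, -8.02117656e-04,  2.56524209e-04,
        8.44078542e-05, -4.18865284e-04]), 'tau': array([-1.20667346e-04, -4.16410875e+01, -2.34703159e+01, -4.98613076e-05,
        4.89174112e-03,  3.76703341e-06]), 'eef_pos': array([ 148.18606418, -555.1835178 ,  244.58870365]), 'ee_rot': array([-3.11341764e+00, -4.08341067e-01,  2.18693922e-04]), 'contact_force': array([-0.44827124, -0.4938654 , -0.16200157]), 'wrist_torque': array([-0.03687389,  0.00056805, -0.01976772]), 'finger_force': 0.0, 'width': 84.98052067098192}
```

View pics/scene0.png

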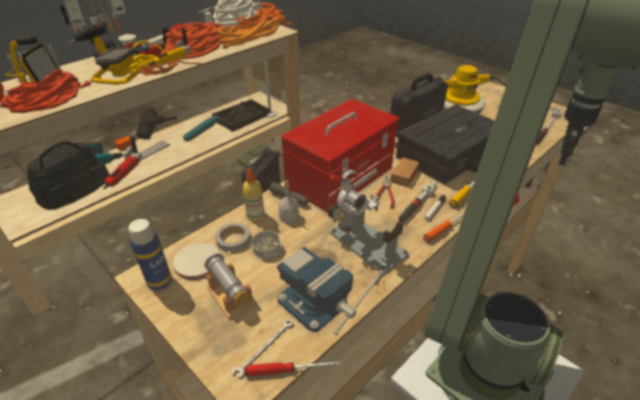

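View pics/top0.png

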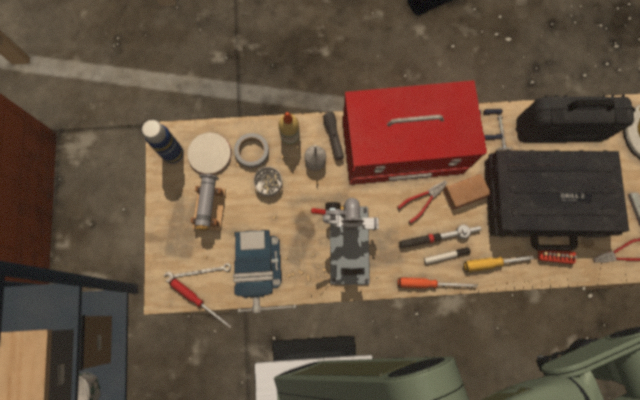

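Run:
```python
from h import *
t=np.load('top0.npy');s=np.load('scene0.npy')
a=cv2.resize(t[150:310,170:400],None,fx=3.47,fy=3.47,interpolation=3)[:,:800]
z=lambda i,w,h:cv2.resize(i,(w,h),interpolation=3)
a=z(t[160:300,180:390],400,267);a2=z(t[190:290,310:390],400,500)[:300]
o=np.zeros((600,800,3),np.uint8)
o[:300,:400]=z(t[170:245,170:270],400,300)   # spool top 4x
o[:300,400:]=z(t[195:293,300:398],300,300).repeat(1,1)[:, :300] if 0 else z(t[195:292,290:419],400,300)
o[300:,:400]=z(s[240:315,180:280],400,300)
o[300:,400:]=z(s[165:270,310:450],400,300)
cv2.imwrite('pics/c1.png',o)
```

```text
(no output)
```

View pics/c1.png

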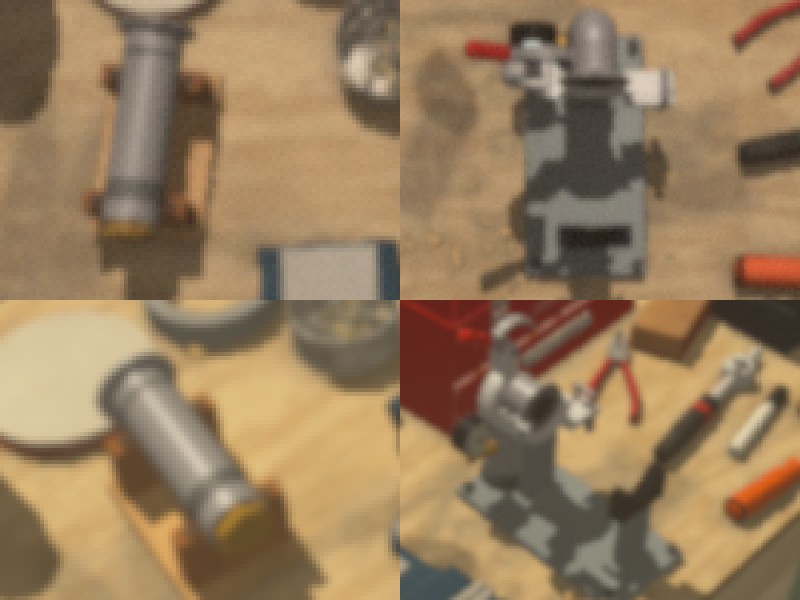

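Run:
```python
from h import *
T=cam('top')
for n,u,v,z in [('flange',209,176,62),('plug',202,227,62),('portaxisR',350,218,130),('V',350,270,110),('base bl',332,283,0),('base br',369,284,0),('handle',316,211,240),('clamp',345,220,130),('oilcan',316,155,140),('tin',268,183,36)]: print(n,onz(T,u,v,z).round())
W=cam('wrist');o=bot.observe();c=-W[0].T@W[1];Re=cv2.Rodrigues(o['ee_rot'])[0]
print(camera_info('wrist'));print('cam in tool',Re.T@(c-o['eef_pos']),'axes in tool\n',(Re.T@W[0].T).round(3));print(Re.round(3))
```

```text
flange [664. 261.  62.]
plug [520. 282.  62.]
portaxisR [ 507. -119.  130.]
V [ 374. -110.  110.]
base bl [349. -65.   0.]
base br [ 340. -169.    0.]
handle [509. -30. 240.]
clamp [ 503. -106.  130.]
oilcan [682. -41. 140.]
tin [640.  98.  36.]
{'vfov': 58.38473932911387, 'cx': 313.784539980783, 'cy': 197.51495051252235, 'rvec': array([-2.27928539,  1.74960474,  0.28420887]), 'tvec': array([-574.49012933,  -40.55662976,  380.48195777])}
cam in tool [  82.0153487    -0.17232022 -128.91602958] axes in tool
 [[ 0.001 -0.949 -0.316]
 [ 1.     0.     0.001]
 [-0.001 -0.316  0.949]]
[[ 0.966  0.258 -0.   ]
 [ 0.258 -0.966  0.001]
 [ 0.    -0.002 -1.   ]]
```

>>> {"op": "send_rows", "data": {
  "xyz": [
    [31,49,11],
    [31,49,11],
    [31,49,11],
    [31,49,11],
    [31,49,11]
  ],
  "turn": [-0.037,-0.037,-0.037,-0.037,-0.037]
}}

```text
time_s: 0.72
eef_pos: [303.8, -308.8, 300.4]
ee_rot: [-3.139, -0.116, -0.0]
contact_force: [0.3, 0.1, 0.4]
width: 85.3
finger_force: 0.0
```

>>> {"op": "send_rows", "data": {
  "xyz": [
    [31,49,11],
    [31,49,11],
    [31,49,11],
    [31,49,11],
    [0,0,0]
  ],
  "turn": [-0.037,-0.037,-0.037,-0.037,0]
}}

```text
time_s: 1.35
eef_pos: [428.9, -111.6, 344.6]
ee_rot: [-3.139, 0.103, -0.002]
contact_force: [-0.5, -0.6, -0.4]
width: 85.2
finger_force: 0.0
```

```bash
cat >> h.py <<'E'
def snap(name,n='wrist'):
    C=cam(n); im=read_camera(n); np.savez(name+'.npz',im=im,R=C[0],t=C[1],k=np.array(C[2:])); cv2.imwrite(f'pics/{name}.png',im); return im,C
def load(name):
    d=np.load(name+'.npz'); return d['im'],(d['R'],d['t'],*d['k'])
E
python3 -c "
from h import *
snap('w1');o=bot.observe();print(o['eef_pos'],cv2.Rodrigues(o['ee_rot'])[0][:,0],o['time_s'])"
```

```text
[ 427.7350957  -113.2587345   344.11476249] [ 9.97696051e-01 -6.78394119e-02 -6.34983709e-04] 1.4
```

View pics/w1.png

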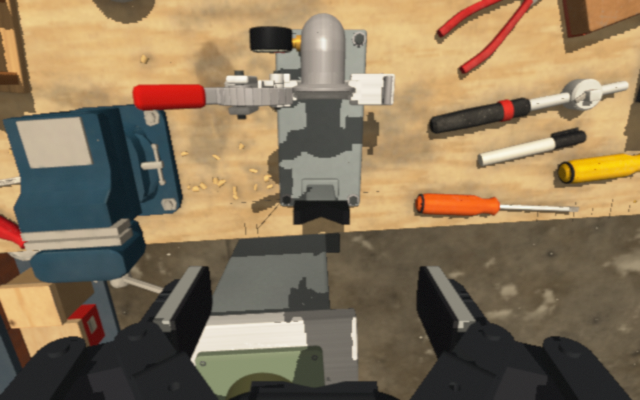

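>>> {"op": "send_rows", "data": {
  "xyz": [
    [0,60,0],
    [0,60,0],
    [0,0,0]
  ],
  "turn": [0,0,0]
}}

```text
time_s: 1.78
eef_pos: [426.4, 7.1, 343.9]
ee_rot: [-3.14, 0.107, 0.002]
contact_force: [-1.4, -0.3, 0.0]
width: 85.5
finger_force: 0.0
```

```bash
python3 -c "
from h import *
snap('w2')"
```

>>> {"op": "send_rows", "data": {
  "xyz": [
    [18,50,-10],
    [18,50,-10],
    [18,50,-10],
    [18,50,-10],
    [18,50,-10]
  ],
  "turn": [-0.015,-0.015,-0.015,-0.015,-0.015]
}}

```text
time_s: 2.45
eef_pos: [518.9, 254.0, 293.6]
ee_rot: [3.131, -0.237, 0.0]
contact_force: [0.6, -0.1, 0.4]
width: 85.3
finger_force: 0.0
```

```bash
python3 -c "
from h import *
snap('w3');o=bot.observe();print(o['eef_pos'],cv2.Rodrigues(o['ee_rot'])[0][:,0],o['time_s'])
a=load('w2')[0][0:260];b=load('w3')[0]
z=np.zeros((600,800,3),np.uint8);z[:260,:640]=a;z[260:,:640]=b[:340];cv2.imwrite('pics/c2.png',z[:,:640])"
```

```text
[520.34608615 259.76636148 291.16042676] [ 0.98898081 -0.14803625 -0.00149494] 2.5
```

View pics/c2.png

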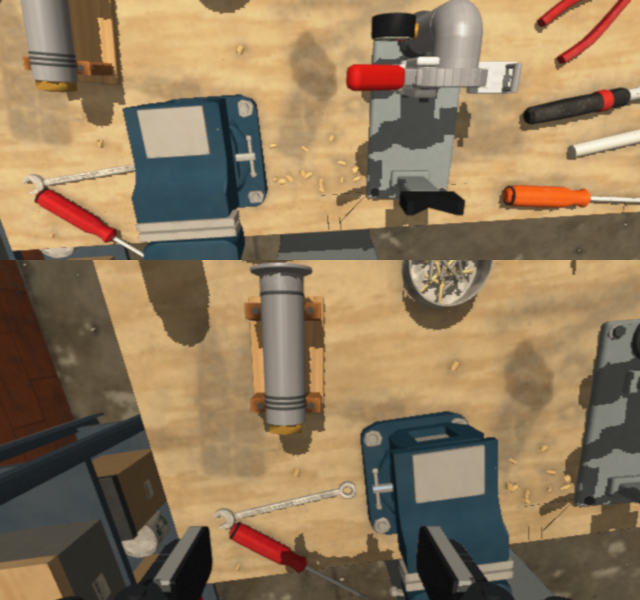

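>>> {"op": "send_rows", "data": {
  "xyz": [
    [50,5,-20],
    [20,5,-10],
    [0,0,0]
  ],
  "turn": [0,0,0]
}}

```text
time_s: 2.88
eef_pos: [588.7, 262.4, 262.1]
ee_rot: [3.13, -0.236, -0.005]
contact_force: [-1.1, -0.7, -0.2]
width: 85.3
finger_force: 0.0
```

Run:
```python
from h import *
snap('w4');o=bot.observe();print(o['eef_pos'],o['time_s'])
z=np.zeros((600,800,3),np.uint8)
a=load('w3')[0];b=load('w4')[0]
z[:300,:400]=cv2.resize(a[0:180,190:390],None,fx=2,fy=2)[:300]
z[:600,400:]=cv2.resize(b[0:300,190:390],(400,600))
w=load('w1')[0]
z[300:,:400]=cv2.resize(w[75:135,225:405],None,fx=2.222,fy=2.222)[:133].repeat(1,0)[:0].reshape(0,400,3) if 0 else np.vstack([cv2.resize(w[70:130,225:405],(400,133)),np.zeros((167,400,3),np.uint8)])
cv2.imwrite('pics/c3.png',z)
def edges(n,vs,zz):
    im,C=load(n); hsv=cv2.cvtColor(im,cv2.COLOR_BGR2HSV); m=(hsv[...,1]<50)&(hsv[...,2]>60)
    for v in vs:
        r=m[v]; 
        lab,k=cv2.connectedComponents(r.astype(np.uint8)[None]),0
        runs=np.flatnonzero(np.diff(np.r_[0,r.astype(int),0])); runs=[(a,b) for a,b in zip(runs[::2],runs[1::2]) if b-a>20 and 200<a<350]
        print(n,v,runs,[onz(C,(a+b-1)/2,v,zz).round(1) for a,b in runs])
edges('w3',range(0,180,15),62);edges('w4',range(0,260,20),62)
```

```text
[587.905605   262.79230233 263.28265967] 2.925
w3 0 [] []
w3 15 [(np.int64(260), np.int64(301))] [array([658.6, 263.6,  62. ])]
w3 30 [(np.int64(261), np.int64(302))] [array([646.2, 264.9,  62. ])]
w3 45 [(np.int64(262), np.int64(303))] [array([633.5, 266.2,  62. ])]
w3 60 [(np.int64(262), np.int64(304))] [array([620.6, 268.1,  62. ])]
w3 75 [(np.int64(263), np.int64(304))] [array([607.4, 270. ,  62. ])]
w3 90 [(np.int64(264), np.int64(304))] [array([593.9, 271.9,  62. ])]
w3 105 [(np.int64(265), np.int64(304))] [array([580. , 273.9,  62. ])]
w3 120 [(np.int64(266), np.int64(304))] [array([565.7, 276. ,  62. ])]
w3 135 [(np.int64(266), np.int64(303))] [array([551.2, 279. ,  62. ])]
w3 150 [(np.int64(266), np.int64(305))] [array([536.1, 280.7,  62. ])]
w3 165 [] []
w4 0 [] []
w4 20 [] []
w4 40 [] []
w4 60 [] []
w4 80 [] []
w4 100 [(np.int64(281), np.int64(323))] [array([652.7, 263.3,  62. ])]
w4 120 [(np.int64(281), np.int64(324))] [array([635.4, 265.7,  62. ])]
w4 140 [(np.int64(281), np.int64(324))] [array([617.6, 268.6,  62. ])]
w4 160 [(np.int64(283), np.int64(323))] [array([599. , 271.1,  62. ])]
w4 180 [(np.int64(283), np.int64(323))] [array([579.9, 274.2,  62. ])]
w4 200 [(np.int64(284), np.int64(323))] [array([559.9, 276.9,  62. ])]
w4 220 [(np.int64(284), np.int64(322))] [array([539.3, 280.7,  62. ])]
w4 240 [] []
```

View pics/c3.png

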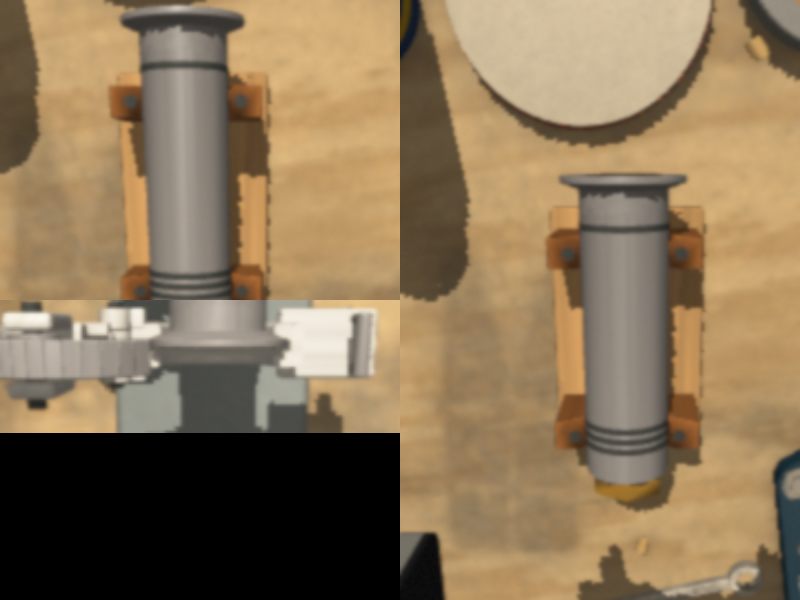

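Run:
```python
from h import *
A=load('w3')[1];B=load('w4')[1]
print('flange rim top z90',onz(A,281.5,4,90),onz(B,301.5,87.5,90),'z62',onz(B,301.5,87.5,62))
print('flange tri',tri([ray(A,281.5,4),ray(B,301.5,87.5)]))
print('tube end tri', tri([ray(A,285,166.5),ray(B,304,241)]))
print('boards',onz(B,315,125,50),onz(B,313,218,50))
o,d=ray(B,283,160);o2,d2=ray(B,322.5,160); 
ang=np.arccos(d@d2)/2; print('dist from diameter',20/np.sin(ang),'axis z',(o+(d+d2)/2*20/np.sin(ang))[2])
i1,C1=load('w1');i2,C2=load('w2')
for n,a,b in [('handleC',(169,96),(376,77)),('VL',(293,201),(400,192)),('VR',(349.5,201.5),(465,192))]:
    print(n,tri([ray(C1,*a),ray(C2,*b)]))
def runs(im,v,lo,hi):
    hsv=cv2.cvtColor(im,cv2.COLOR_BGR2HSV); r=(hsv[v,:,1]<75).astype(int); k=np.flatnonzero(np.diff(np.r_[0,r,0])); return [(int(a),int(b)) for a,b in zip(k[::2],k[1::2]) if b-a>8 and b>lo and a<hi]
for v in range(120,200,10): 
    r=runs(i1,v,270,370); print(v,r,[ (onz(C1,a,v,8).round(1)[:2],onz(C1,b-1,v,8).round(1)[:2]) for a,b in r])
for v in range(74,110,4): print(v,runs(i1,v,200,400))
# red handle blobs
for i,C in((i1,C1),(i2,C2)):
    h=cv2.cvtColor(i,cv2.COLOR_BGR2HSV); m=(((h[...,0]<6)|(h[...,0]>174))&(h[...,1]>150)).astype(np.uint8)
    n,l,s,c=cv2.connectedComponentsWithStats(m)
    for k in range(1,n):
        if s[k,4]>600: print(s[k],c[k])
print('portface',onz(C1,324,96,158),onz(C1,324,96,130)); print('camera1',-C1[0].T@C1[1])
print('lowerhalf',onz(C1,366,75,130),onz(C1,366,104,130))
```

```text
flange rim top z90 [661.91733436 259.20075278  90.        ] [663.80769294 260.69394705  90.        ] z62 [663.21598461 261.60332739  62.        ]
flange tri (array([663.66167885, 260.3483321 ,  80.34919328]), [np.float64(0.6612072504372889), np.float64(0.6612072504371923)])
tube end tri (array([521.75413848, 282.10834499,  73.28172447]), [np.float64(0.31936567193726445), np.float64(0.3193656719373496)])
boards [627.78295235 254.85284502  50.        ] [535.09093162 270.84737137  50.        ]
dist from diameter 365.3756155512319 axis z 34.81468393491667
handleC (array([506.5614306 , -33.20390797, 260.16712975]), [np.float64(0.07896311794865336), np.float64(0.07896311794860178)])
VL (array([382.90658907, -85.3089461 ,  95.96200563]), [np.float64(0.15095906915570254), np.float64(0.15095906915570556)])
VR (array([ 387.12693929, -146.01600845,  121.80414238]), [np.float64(0.2662581810225532), np.float64(0.26625818102252585)])
120 [(277, 363)] [(array([463.8, -66.7]), array([ 456.7, -175.2]))]
130 [(278, 363)] [(array([451.1, -66.8]), array([ 444. , -174.9]))]
140 [(278, 363)] [(array([438.
[... 421 characters left out ...]
 (269, 395)]
82 [(224, 395)]
86 [(224, 395)]
90 [(205, 395)]
94 [(206, 394)]
98 [(206, 394)]
102 [(206, 394)]
106 [(231, 259), (271, 364)]
[460   0  72  73 768] [496.61067708  38.48567708]
[ 133   85   72   25 1664] [168.19831731  96.41346154]
[ 68 304  36  42 623] [ 89.2070626  321.98715891]
[558   0  72  63 799] [593.50438048  32.77221527]
[ 347   64   58   27 1399] [375.03573981  76.84488921]
[  36  189   81   53 1460] [ 74.75342466 214.51232877]
portface [ 496.20715614 -124.5762907   158.        ] [ 494.93566469 -125.27870714  130.        ]
camera1 [ 510.54094508 -116.6578034   473.64985424]
lowerhalf [ 510.79357787 -164.38123941  130.        ] [ 485.23066462 -163.88857968  130.        ]
```

>>> {"op": "send_rows", "data": {
  "xyz": [
    [6,9,-40],
    [0,0,-60],
    [0,0,-50],
    [0,0,0]
  ],
  "turn": [0,0,0,0],
  "jaw": 1
}}

```text
time_s: 3.42
eef_pos: [590.5, 272.1, 111.5]
ee_rot: [3.129, -0.232, -0.012]
contact_force: [-0.2, -0.5, 0.2]
width: 85.8
finger_force: 0.0
```

Run:
```python
from h import *
snap('w5');o=bot.observe();print(o['eef_pos'],o['ee_rot'],o['contact_force'])
_,C=load('w1')
for v in (201,222): print(onz(C,321,v,110),onz(C,321,v,130))
```

```text
[592.72572306 273.25591528 114.65864555] [ 3.13193999e+00 -2.32314895e-01 -2.46077234e-03] [ 0.37806144 -0.35781329  0.77358674]
[ 385.84238831 -116.4737857   110.        ] [ 392.7005545  -116.48390629  130.        ]
[ 361.58035685 -115.04594594  110.        ] [ 369.77288527 -115.13459481  130.        ]
```

>>> {"op": "send_rows", "data": {
  "xyz": [
    [0,0,-35],
    [0,0,-22],
    [0,0,0]
  ],
  "turn": [0,0,0]
}}

```text
time_s: 3.85
eef_pos: [594.0, 274.3, 59.2]
ee_rot: [-3.132, 0.231, -0.003]
contact_force: [-0.0, 0.1, 0.9]
width: 85.5
finger_force: 0.0
```

>>> {"op": "send_rows", "data": {
  "xyz": [
    [0,0,0],
    [0,0,0],
    [0,0,0],
    [0,0,0]
  ],
  "turn": [0,0,0,0],
  "jaw": 0,
  "force": 70
}}

```text
time_s: 4.35
eef_pos: [593.9, 272.1, 59.7]
ee_rot: [3.13, -0.228, 0.003]
contact_force: [-1.6, -8.3, 9.4]
width: 38.1
finger_force: 69.4
```

>>> {"op": "send_rows", "data": {
  "xyz": [
    [0,0,30],
    [0,0,55],
    [0,0,55],
    [0,0,35]
  ],
  "turn": [0,0,0,0]
}}

```text
time_s: 4.85
eef_pos: [593.7, 274.6, 235.6]
ee_rot: [-3.131, 0.231, -0.005]
contact_force: [0.5, 1.5, -3.1]
width: 37.9
finger_force: 71.3
```

>>> {"op": "send_rows", "data": {
  "xyz": [
    [-44,-40,0],
    [-44,-40,0],
    [-44,-40,0],
    [-44,-40,0],
    [-44,-40,0]
  ],
  "turn": [0.018,0.018,0.018,0.018,0.018]
}}

```text
time_s: 5.48
eef_pos: [371.3, 73.3, 232.4]
ee_rot: [3.14, -0.088, 0.0]
contact_force: [0.2, -1.6, -2.8]
width: 38.0
finger_force: 71.6
```

>>> {"op": "send_rows", "data": {
  "xyz": [
    [0,-48,0],
    [0,-48,0],
    [0,-48,0],
    [0,-46,0],
    [0,0,0]
  ],
  "turn": [0,0,0,0,0]
}}

```text
time_s: 6.1
eef_pos: [373.0, -117.9, 232.5]
ee_rot: [3.139, -0.098, 0.001]
contact_force: [-0.5, 1.1, -2.5]
width: 38.0
finger_force: 71.8
```

Run:
```python
from h import *
im,C=snap('w6');o=bot.observe();print(o)
cv2.imwrite('pics/w6b.png',cv2.resize(im[:330,170:470],(546,600)))
```

```text
{'time_s': 6.15, 'q': array([-3.32330507e-01,  3.56038915e-02,  1.96062016e+00,  3.01693821e-04,
        1.14570219e+00,  1.29897006e+00]), 'qd': array([ 0.04668985, -0.00625328,  0.01139002,  0.00964407,  0.0035786 ,
        0.00693349]), 'tau': array([ -1.10788967, -25.1628238 , -23.70975494,  -0.15054196,
        -0.08665082,  -0.04559711]), 'eef_pos': array([ 372.81226996, -116.41490363,  232.37099899]), 'ee_rot': array([-3.13978778e+00,  9.52098072e-02,  3.71808054e-04]), 'contact_force': array([-0.55873495,  0.2036536 , -3.00008009]), 'wrist_torque': array([ 0.00356549, -0.04439993, -0.02689609]), 'finger_force': 71.80701613426208, 'width': 37.91972219267217}
```

View pics/w6b.png

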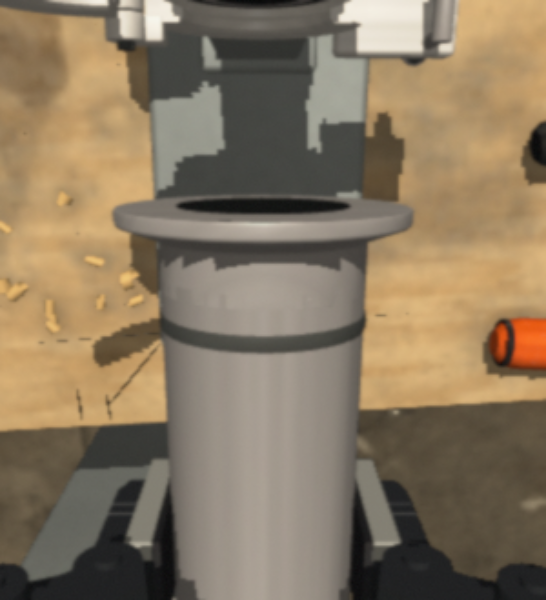

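>>> {"op": "send_rows", "data": {
  "xyz": [
    [20,-1,-15],
    [15,-1,-15],
    [0,0,0],
    [0,0,0]
  ],
  "turn": [0,0,0,0]
}}

```text
time_s: 6.65
eef_pos: [407.8, -116.8, 202.7]
ee_rot: [-3.14, 0.088, 0.001]
contact_force: [0.5, 0.2, -2.3]
width: 38.0
finger_force: 71.8
```

Run:
```python
from h import *
im,C=snap('w7');o=bot.observe();print(o['eef_pos'],o['ee_rot'],o['contact_force'],-C[0].T@C[1])
cv2.imwrite('pics/w7b.png',cv2.resize(im[:260,170:470],(692,600),interpolation=cv2.INTER_CUBIC))
```

```text
[ 407.89137506 -116.9922817   202.8889751 ] [ 3.14023279e+00 -8.84347869e-02  4.54033633e-04] [ 0.72410901  0.19593057 -3.40975478] [ 489.69216674 -120.9476663   331.57499862]
```

View pics/w7b.png

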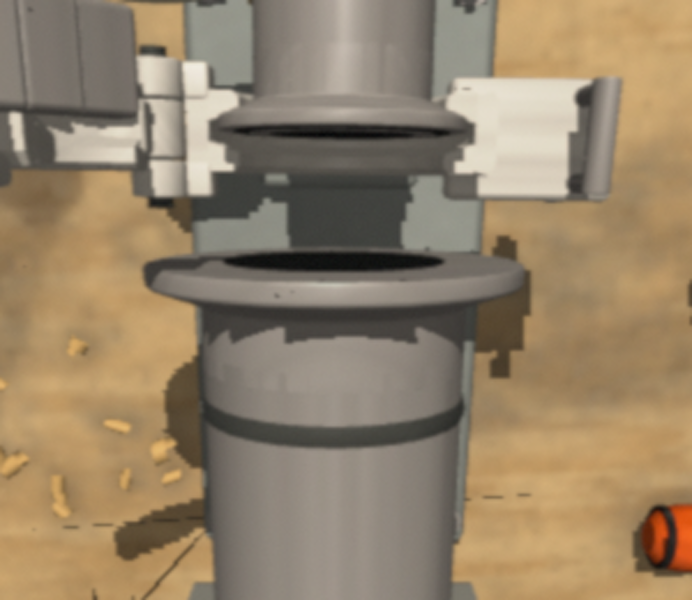

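Run:
```python
from h import *
im,C=load('w7')
f=lambda x,y,z:onz(C,170+x/2.307,y/2.307,z).round(1)
zs=205.4
print('port face',f(342,125,158),'LR',f(212,128,130),f(472,128,130))
print('spool face',f(336,280,zs+28),'LR',f(145,265,zs),f(527,265,zs))
print('lower half right',f(500,80,135),f(500,197,135),f(500,80,120),f(500,197,120))
print('base edges',f(190,225,8),f(483,225,8),f(205,480,8),f(462,480,8))
# tube axis of spool: edges at two rows
print('tube',f(204,400,zs),f(463,400,zs),f(215,560,zs),f(452,560,zs))
```

```text
port face [ 499.9 -123.7  158. ] LR [502.5 -94.6 130. ] [ 499.2 -153.6  130. ]
spool face [ 478.6 -120.9  233.4] LR [479.3 -92.5 205.4] [ 476.1 -149.6  205.4]
lower half right [ 508.4 -158.9  135. ] [ 484.  -159.1  135. ] [ 509.8 -161.8  120. ] [ 483.6 -162.   120. ]
base edges [476.7 -66.9   8. ] [ 470.6 -177.5    8. ] [374.3 -61.9   8. ] [ 368.3 -169.     8. ]
tube [458.1 -99.2 205.4] [ 455.8 -139.9  205.4] [430.4 -98.1 205.4] [ 428.1 -137.9  205.4]
```

>>> {"op": "send_rows", "data": {
  "xyz": [
    [10,-2,-25],
    [4,0,-28],
    [0,0,0],
    [0,0,0]
  ],
  "turn": [-0.006,0,0,0]
}}

```text
time_s: 7.2
eef_pos: [422.6, -119.7, 150.5]
ee_rot: [3.139, -0.099, 0.003]
contact_force: [0.5, -0.4, -1.6]
width: 37.8
finger_force: 71.7
```

Run:
```python
from h import *
im,C=snap('w8');o=bot.observe();print(o['eef_pos'],o['ee_rot'],o['contact_force'],-C[0].T@C[1])
cv2.imwrite('pics/w8b.png',cv2.resize(im[:200,170:470],(800,533),interpolation=cv2.INTER_CUBIC))
```

```text
[ 422.83702228 -119.7399916   150.7155451 ] [ 3.13926955 -0.09920165  0.00385742] [ 0.61821979  0.20276916 -3.80475254] [ 504.19322804 -124.32548086  279.60143536]
```

View pics/w8b.png

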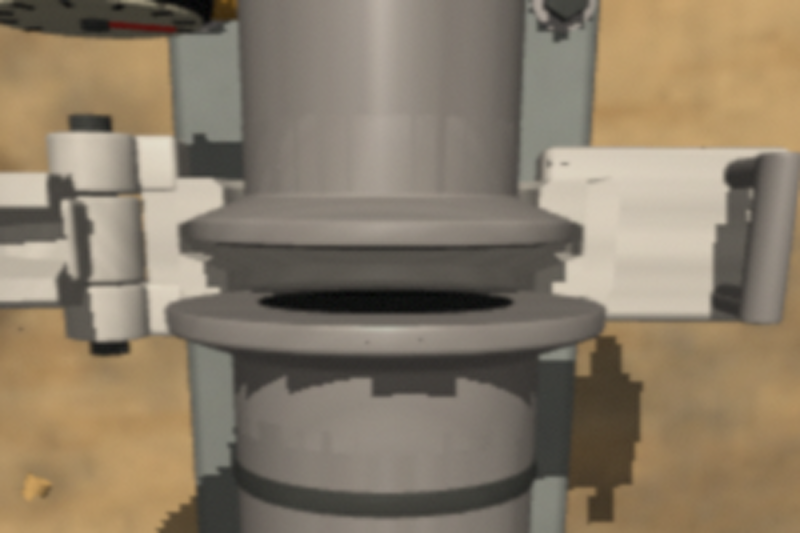

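Run:
```python
from h import *
im,C=load('w8')
f=lambda x,y,z:onz(C,170+x/2.667,y/2.667,z).round(1)
zs=153.3
print('port face',f(382,247,158),'LR',f(182,235,130),f(580,235,130))
print('spool face',f(386,329,zs+28),'LR',f(168,312,zs),f(605,312,zs))
print('tube',f(236,480,zs),f(535,480,zs))
print('base mid',f(192,400,8),f(575,400,8)); print('lower half',f(650,150,135),f(650,318,135))
```

```text
port face [ 500.  -124.1  158. ] LR [502.7 -94.2 130. ] [ 498.9 -153.8  130. ]
spool face [ 492.8 -124.   181.3] LR [493.5 -95.9 153.3] [ 490.  -152.4  153.3]
tube [ 470.5 -102.2  153.3] [ 467.9 -143.1  153.3]
base mid [456.2 -66.7   8. ] [ 449.3 -176.4    8. ]
lower half [ 510.  -162.6  135. ] [ 486.6 -163.2  135. ]
```

>>> {"op": "send_rows", "data": {
  "xyz": [
    [5,0,0],
    [1,0,0],
    [0,0,0],
    [0,0,0]
  ],
  "turn": [0,0,0,0]
}}

```text
time_s: 7.75
eef_pos: [428.2, -119.6, 149.3]
ee_rot: [3.14, -0.099, -0.0]
contact_force: [-0.5, -0.1, -3.1]
width: 38.1
finger_force: 71.7
```

>>> {"op": "send_rows", "data": {
  "xyz": [
    [1,0,0],
    [0,0,0]
  ],
  "turn": [0,0]
}}

```text
time_s: 8.0
eef_pos: [429.3, -119.6, 149.3]
ee_rot: [3.14, -0.099, 0.0]
contact_force: [0.3, -0.1, -3.1]
width: 37.9
finger_force: 71.7
```

>>> {"op": "send_rows", "data": {
  "xyz": [
    [1,0,0],
    [0,0,0]
  ],
  "turn": [0,0]
}}

```text
time_s: 8.25
eef_pos: [429.6, -119.5, 149.2]
ee_rot: [-3.14, 0.099, 0.003]
contact_force: [-2.0, 0.1, -1.4]
width: 38.0
finger_force: 71.9
```

>>> {"op": "send_rows", "data": {
  "xyz": [
    [-1.7,0,0],
    [0,0,0],
    [0,0,-8],
    [0,0,-6],
    [0,0,0]
  ],
  "turn": [0,0,0,0,0]
}}

```text
time_s: 8.88
eef_pos: [428.9, -119.5, 134.9]
ee_rot: [-3.14, 0.099, -0.0]
contact_force: [1.1, -0.6, -3.9]
width: 38.3
finger_force: 71.9
```

>>> {"op": "send_rows", "data": {
  "xyz": [
    [0,0,-3],
    [0,0,-3],
    [0,0,0]
  ],
  "turn": [0,0,0]
}}

```text
time_s: 9.25
eef_pos: [429.2, -119.7, 129.5]
ee_rot: [3.14, -0.099, 0.002]
contact_force: [2.1, 0.1, -2.0]
width: 38.0
finger_force: 71.9
```

>>> {"op": "send_rows", "data": {
  "xyz": [
    [0,0,-1],
    [0,0,-1],
    [0,0,0]
  ],
  "turn": [0,0,0]
}}

```text
time_s: 9.62
eef_pos: [429.4, -119.6, 127.9]
ee_rot: [3.14, -0.1, 0.003]
contact_force: [3.8, 1.7, 2.8]
width: 37.8
finger_force: 72.5
```

Run:
```python
from h import *
im,C=snap('w9');o=bot.observe();print(o['eef_pos'],o['ee_rot'],o['contact_force'],o['wrist_torque'])
cv2.imwrite('pics/w9b.png',cv2.resize(im[:200,170:470],(800,533),interpolation=cv2.INTER_CUBIC))
```

```text
[ 429.42091892 -119.62810022  127.88327097] [ 3.13977932 -0.0997293   0.00333159] [3.33160202 1.23478674 2.6378637 ] [ 0.19819852 -0.6284657  -0.04753762]
```

View pics/w9b.png

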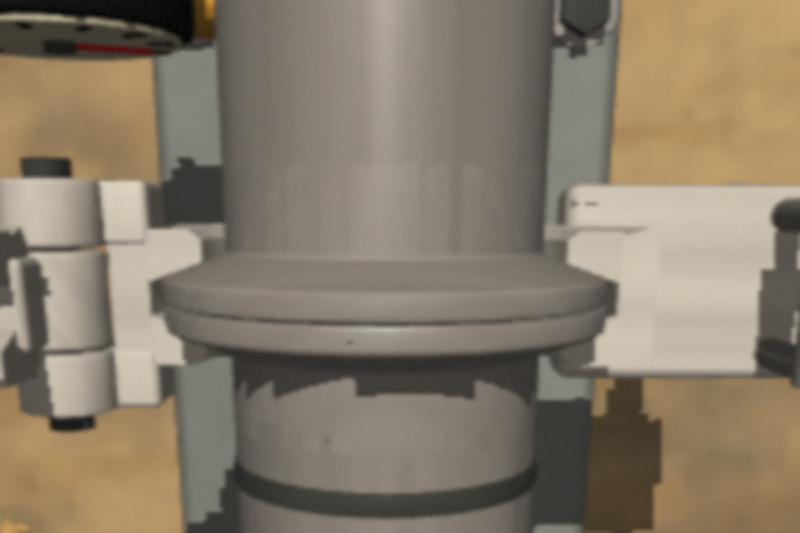

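>>> {"op": "send_rows", "data": {
  "xyz": [
    [0.7,0,0],
    [0.7,0,0],
    [0,0,0]
  ],
  "turn": [0,0,0]
}}

```text
time_s: 10.05
eef_pos: [429.6, -119.5, 127.5]
ee_rot: [-3.14, 0.1, 0.001]
contact_force: [1.1, 1.2, 6.4]
width: 38.2
finger_force: 72.8
```

>>> {"op": "send_rows", "data": {
  "xyz": [
    [0,0,-0.5],
    [0.5,0,0],
    [0,0,0]
  ],
  "turn": [0,0,0]
}}

```text
time_s: 10.42
eef_pos: [429.7, -119.5, 127.4]
ee_rot: [-3.14, 0.1, 0.003]
contact_force: [-0.9, 1.6, 10.4]
width: 38.1
finger_force: 73.4
```

>>> {"op": "send_rows", "data": {
  "xyz": [
    [1,0,0],
    [0,0,0],
    [0,0,0]
  ],
  "turn": [0,0,0]
}}

```text
time_s: 10.8
eef_pos: [429.7, -119.4, 127.3]
ee_rot: [-3.14, 0.1, 0.006]
contact_force: [-3.2, 1.3, 11.9]
width: 38.0
finger_force: 73.5
```

>>> {"op": "send_rows", "data": {
  "xyz": [
    [0,0,0],
    [0,0,0],
    [0,0,0],
    [0,0,0]
  ],
  "turn": [0,0,0,0],
  "jaw": 0.85
}}

```text
time_s: 11.3
eef_pos: [431.3, -119.5, 126.6]
ee_rot: [-3.14, 0.099, 0.001]
contact_force: [0.0, 0.3, 0.0]
width: 72.6
finger_force: 0.0
```

Run:
```python
from h import *
im,C=snap('w10');o=bot.observe();print(o['eef_pos'],o['ee_rot'],o['contact_force'],o['width'])
a=cv2.resize(im[60:260,170:470],(800,533),interpolation=cv2.INTER_CUBIC)
cv2.imwrite('pics/w10b.png',a)
```

```text
[ 431.34116176 -119.55432243  126.63501342] [ 3.14000886e+00 -9.91551074e-02 -9.39142439e-04] [-0.42398997  0.30719955  0.63610488] 72.33009631417947
```

View pics/w10b.png

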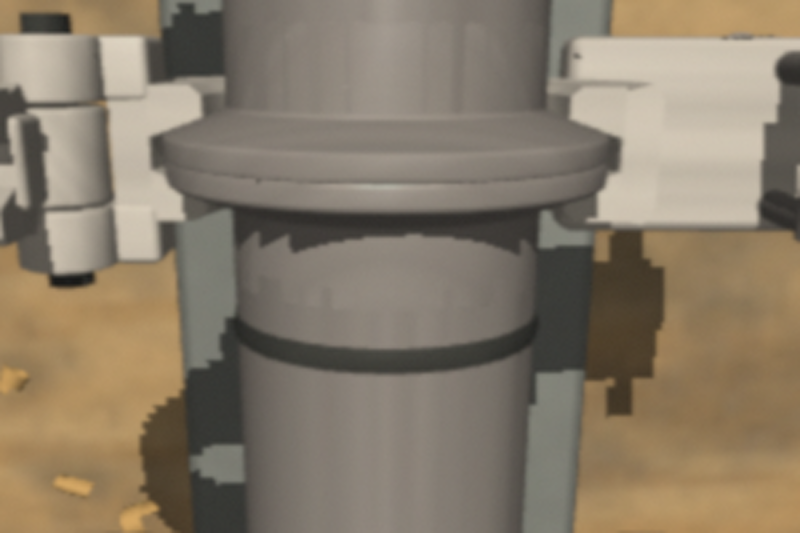

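>>> {"op": "send_rows", "data": {
  "xyz": [
    [0,0,15],
    [0,0,40],
    [0,0,55],
    [0,0,55],
    [0,0,45]
  ],
  "turn": [0,0,0,0,0]
}}

```text
time_s: 11.98
eef_pos: [431.5, -119.6, 339.2]
ee_rot: [3.139, -0.099, 0.003]
contact_force: [0.7, 0.1, 0.0]
width: 72.7
finger_force: 0.0
```

>>> {"op": "send_rows", "data": {
  "xyz": [
    [10,17,0],
    [20,17,0],
    [20,17,0],
    [20,17,0],
    [6,18,0]
  ],
  "turn": [0.175,0.175,0.175,0.175,0.175]
}}

```text
time_s: 12.6
eef_pos: [508.3, -33.0, 336.3]
ee_rot: [-2.882, -1.249, 0.001]
contact_force: [-0.4, -0.0, 0.3]
width: 72.7
finger_force: 0.0
```

>>> {"op": "send_rows", "data": {
  "xyz": [
    [0,0,0],
    [0,0,0],
    [0,0,0],
    [0,0,0],
    [0,0,0]
  ],
  "turn": [0.175,0.175,0.175,0.172,0]
}}

```text
time_s: 13.22
eef_pos: [507.4, -33.6, 336.7]
ee_rot: [-2.291, -2.149, 0.0]
contact_force: [0.1, 0.0, -0.5]
width: 72.6
finger_force: 0.0
```

Run:
```python
from h import *
im,C=snap('w11');o=bot.observe();R=cv2.Rodrigues(o['ee_rot'])[0];print(o['time_s'],o['eef_pos'],R[:,1],o['q'])
h=cv2.cvtColor(im,cv2.COLOR_BGR2HSV); m=(((h[...,0]<6)|(h[...,0]>174))&(h[...,1]>150)).astype(np.uint8)
n,l,s,c=cv2.connectedComponentsWithStats(m)
print(proj(C,(506.6,-33.2,260)))
for k in range(1,n):
    if s[k,4]>400: print(s[k],c[k],onz(C,*c[k],260),cv2.minAreaRect(np.argwhere(l==k)[:,::-1].astype(np.float32)))
```

```text
13.275 [507.38214369 -33.54602744 336.69142837] [ 9.97898242e-01 -6.47996869e-02 -3.14328829e-04] [-8.86137955e-02  1.68037026e-01  1.54185598e+00 -4.03702316e-05
  1.43201312e+00 -2.37630847e-02]
[311.18118087 216.93001796]
[300 194  24  44 915] [311.05464481 214.97486339] [506.60710643 -31.90563317 260.        ] ((311.5, 215.5), (23.0, 43.0), 0.0)
[  408   199   232   201 28733] [542.37479553 279.02230884] [654.91539908 -86.37536036 260.        ] ((540.964599609375, 273.78338623046875), (291.0094299316406, 152.87684631347656), 28.1416015625)
[324 316  51  41 402] [346.94527363 337.46268657] [ 525.53972635 -124.71428392  260.        ] ((347.8135986328125, 338.0702819824219), (62.198184967041016, 10.124049186706543), 37.07307434082031)
```

>>> {"op": "send_rows", "data": {
  "xyz": [
    [-0.8,0.5,-30],
    [0,0,-30],
    [0,0,-22],
    [0,0,0]
  ],
  "turn": [0,0,0,0],
  "jaw": 0.6
}}

```text
time_s: 13.78
eef_pos: [505.7, -33.0, 253.3]
ee_rot: [-2.289, -2.147, 0.004]
contact_force: [-0.3, -0.3, -0.1]
width: 51.4
finger_force: 0.0
```

>>> {"op": "send_rows", "data": {
  "xyz": [
    [0,0,0],
    [0,0,0],
    [0,0,0],
    [0,0,0]
  ],
  "turn": [0,0,0,0],
  "jaw": 0,
  "force": 30
}}

```text
time_s: 14.28
eef_pos: [505.8, -32.8, 255.9]
ee_rot: [-2.289, -2.15, 0.001]
contact_force: [-5.5, 0.4, 5.3]
width: 13.2
finger_force: 32.5
```

Run:
```python
from h import *
o=bot.observe();print(o['time_s'],o['eef_pos'],o['contact_force'],o['width'])
p=o['eef_pos']+[0,0,5]; J=np.array([499.5,-124]);ph=-0.062;ey=np.array([-np.sin(ph),np.cos(ph)]);ex=np.array([np.cos(ph),np.sin(ph)])
H=J+42*ey; d=p[:2]-H; y=d@ey; z=p[2]-130; r=np.hypot(y,z); a=np.arctan2(z,-y)
print('x,y,z',d@ex,y,z,'r',r,'a',a)
# desired radii and commanded circle steps: target angle 0.335->theta 0
lam=np.arccos((r*r-104.5**2-45**2)/(2*104.5*45))+.446; psi=np.arctan2(45*np.sin(lam-.446),104.5+45*np.cos(lam-.446)); print('lam',lam,'theta',a-psi-.096)
a1=psi+.096+0.06; n=8
pts=[H+ey*(-r*np.cos(t)) for t in np.linspace(a,a1,n+1)]; zs=[r*np.sin(t) for t in np.linspace(a,a1,n+1)]
q=np.column_stack([pts,zs]); print(np.diff(q,axis=0).round(1))
```

```text
14.275 [505.75516244 -32.81809651 255.9328059 ] [-5.53768005  0.41671153  5.30185051] 13.216451772743174
x,y,z 0.5934870250368753 49.39427965695351 130.93280590184145 r 139.93996757237946 a 1.9315373276716545
lam 1.2332602083965838 theta 1.6057146929906654
[[ -1.6 -26.    7. ]
 [ -1.7 -26.9   1.9]
 [ -1.7 -26.7  -3.3]
 [ -1.6 -25.6  -8.4]
 [ -1.5 -23.5 -13.1]
 [ -1.3 -20.6 -17.4]
 [ -1.  -16.9 -21.1]
 [ -0.8 -12.5 -23.9]]
```

>>> {"op": "send_rows", "data": {
  "xyz": [
    [-2.4,-26,6.5],
    [-1.7,-26.9,1.9],
    [-1.7,-26.7,-3.3],
    [-1.6,-25.6,-8.4],
    [0,0,0]
  ],
  "turn": [0,0,0,0,0]
}}

```text
time_s: 14.9
eef_pos: [498.5, -139.1, 251.0]
ee_rot: [-2.291, -2.148, 0.002]
contact_force: [-1.8, -0.7, -3.7]
width: 13.5
finger_force: 36.0
```

```bash
cat > st.py <<'E'
from h import *
o=bot.observe()
J=np.array([499.5,-124]);ph=-0.062;ey=np.array([-np.sin(ph),np.cos(ph)]);ex=np.array([np.cos(ph),np.sin(ph)])
H=J+42*ey
def state(p=None):
    p=o['eef_pos']+[0,0,5] if p is None else p
    d=p[:2]-H; y=d@ey; z=p[2]-130; r=np.hypot(y,z); a=np.arctan2(z,-y)
    lam=np.arccos(np.clip((r*r-104.5**2-45**2)/(2*104.5*45),-1,1))+.446; psi=np.arctan2(45*np.sin(lam-.446),104.5+45*np.cos(lam-.446))
    return d@ex,y,z,r,a,lam,a-psi-.096
if __name__=='__main__':
    print(o['time_s'],o['eef_pos'].round(1),o['contact_force'].round(1),o['width'].round(1))
    x,y,z,r,a,lam,th=state(); print('x %.1f y %.1f z %.1f r %.1f a %.3f lam %.3f th %.3f'%(x,y,z,r,a,lam,th))
    r0=139.9
    t=np.linspace(a,0.335+.06,5); q=np.column_stack([[H+ey*(-r0*np.cos(k)) for k in t],r0*np.sin(t)+130])
    q[0]=o['eef_pos']+[0,0,5]; print(np.diff(q,axis=0).round(1))
E
python3 st.py
```

```text
Traceback (most recent call last):
  File "st.py", line 11, in <module>
    print(o['time_s'],o['eef_pos'].round(1),o['contact_force'].round(1),o['width'].round(1))
                                                                        ^^^^^^^^^^^^^^^^
AttributeError: 'float' object has no attribute 'round'
```

```bash
sed -i "s/,o\['width'\].round(1)//" st.py; python3 st.py
```

```text
14.9 [ 498.5 -139.1  251. ] [-1.8 -0.7 -3.7]
x -0.1 y -57.2 z 126.0 r 138.3 a 1.145 lam 1.298 th 0.801
[[ -1.4 -23.3 -11.6]
 [ -1.2 -19.9 -17. ]
 [ -1.  -16.4 -20.4]
 [ -0.8 -12.3 -23.1]]
```

>>> {"op": "send_rows", "data": {
  "xyz": [
    [-1.3,-22.5,-12.5],
    [-1.2,-19.7,-16.8],
    [-1.0,-16.2,-20.2],
    [0,0,0]
  ],
  "turn": [0,0,0,0]
}}

```text
time_s: 15.4
eef_pos: [494.8, -197.4, 201.5]
ee_rot: [-2.289, -2.151, 0.005]
contact_force: [-5.1, -3.1, -0.8]
width: 13.5
finger_force: 41.1
```

```bash
python3 st.py
```

```text
15.4 [ 494.8 -197.4  201.5] [-5.1 -3.1 -0.8]
x -0.2 y -115.5 z 76.5 r 138.5 a 0.585 lam 1.290 th 0.243
[[-0.1 -4.7 -4.9]
 [-0.2 -3.3 -5.8]
 [-0.2 -3.  -5.9]
 [-0.2 -2.7 -6.1]]
```

>>> {"op": "send_rows", "data": {
  "xyz": [
    [-1.5,-8.6,-15],
    [-0.2,-3.5,-7.6],
    [-0.1,-2,-5.1],
    [0,0,0]
  ],
  "turn": [0,0,0,0]
}}

```text
time_s: 15.9
eef_pos: [493.8, -210.8, 174.8]
ee_rot: [2.288, 2.152, -0.002]
contact_force: [-4.5, -2.5, 2.2]
width: 13.3
finger_force: 42.6
```

```bash
python3 st.py
```

```text
15.9 [ 493.8 -210.8  174.8] [-4.5 -2.5  2.2]
x -0.3 y -129.0 z 49.8 r 138.3 a 0.369 lam 1.300 th 0.025
[[ 0.2 -1.2  1.4]
 [ 0.   0.3  0.9]
 [ 0.   0.3  0.9]
 [ 0.   0.4  0.9]]
```

>>> {"op": "send_rows", "data": {
  "xyz": [
    [-0.5,-0.8,-2],
    [0,-0.7,-2],
    [0,0,0]
  ],
  "turn": [0,0,0]
}}

```text
time_s: 16.27
eef_pos: [493.7, -212.3, 170.7]
ee_rot: [2.288, 2.151, 0.0]
contact_force: [-4.7, -1.7, 4.7]
width: 13.5
finger_force: 43.0
```

```bash
python3 st.py
```

```text
16.275 [ 493.7 -212.3  170.7] [-4.7 -1.7  4.7]
x -0.3 y -130.5 z 45.7 r 138.2 a 0.337 lam 1.303 th -0.008
[[ 0.2 -0.9  2.5]
 [ 0.   0.7  1.9]
 [ 0.   0.7  1.9]
 [ 0.   0.8  1.9]]
```

>>> {"op": "send_rows", "data": {
  "xyz": [
    [0,-0.7,-1.8],
    [0,0,0],
    [0,0,0]
  ],
  "turn": [0,0,0]
}}

```text
time_s: 16.65
eef_pos: [493.7, -213.0, 168.5]
ee_rot: [2.289, 2.151, 0.001]
contact_force: [-4.1, -2.3, 3.7]
width: 13.7
finger_force: 43.1
```

>>> {"op": "send_rows", "data": {
  "xyz": [
    [0,-0.7,-1.8],
    [0,0,0],
    [0,0,0]
  ],
  "turn": [0,0,0]
}}

```text
time_s: 17.02
eef_pos: [493.7, -213.3, 168.1]
ee_rot: [2.289, 2.151, 0.002]
contact_force: [-4.4, 1.1, 12.3]
width: 13.4
finger_force: 44.1
```

```bash
python3 st.py
```

```text
17.025 [ 493.7 -213.3  168.1] [-4.4  1.1 12.3]
x -0.3 y -131.5 z 43.1 r 138.3 a 0.317 lam 1.298 th -0.026
[[ 0.3 -0.6  3.1]
 [ 0.1  0.9  2.6]
 [ 0.1  1.   2.5]
 [ 0.1  1.   2.5]]
```

>>> {"op": "send_rows", "data": {
  "xyz": [
    [-0.6,-4.7,-3.5],
    [-0.3,-4.1,-4.4],
    [-0.2,-3.4,-5.1],
    [0,0,0]
  ],
  "turn": [0,0,0,0]
}}

```text
time_s: 17.52
eef_pos: [492.9, -225.3, 154.7]
ee_rot: [2.289, 2.15, 0.003]
contact_force: [-2.9, 1.8, 9.2]
width: 13.5
finger_force: 44.1
```

```bash
cat > lt.py <<'E'
from st import *
def report(D=()):
    f=o['contact_force']; x,y,z,*_=state(); u,v=y+104.2,z-7.3; b=np.arctan2(v,-u)
    print('t %.2f'%o['time_s'],'R %.1f beta %.3f lam~ %.3f'%(np.hypot(u,v),b,b+.376),'square F %.1f'%(f[1]*np.sin(b)+f[2]*np.cos(b)),'radial %.1f'%(-f[1]*np.cos(b)+f[2]*np.sin(b)),f.round(1),'tau',o['wrist_torque'].round(2))
report()
E
python3 lt.py
```

```text
t 17.52 R 45.3 beta 0.518 lam~ 0.894 square F 8.9 radial 3.0 [-2.9  1.8  9.2] tau [0.64 0.48 0.  ]
```

>>> {"op": "send_rows", "data": {
  "xyz": [
    [-0.1,-1.5,-2.8],
    [0,0,0],
    [0,0,0]
  ],
  "turn": [0,0,0],
  "force": 25
}}

```text
time_s: 17.9
eef_pos: [492.8, -226.8, 152.0]
ee_rot: [2.289, 2.151, 0.003]
contact_force: [-3.6, 2.2, 10.5]
width: 13.5
finger_force: 44.3
```

```bash
python3 lt.py
```

```text
t 17.90 R 45.3 beta 0.451 lam~ 0.827 square F 10.4 radial 2.6 [-3.6  2.2 10.5] tau [0.6  0.56 0.02]
```

>>> {"op": "send_rows", "data": {
  "xyz": [
    [-0.1,-1.2,-3.2],
    [0,0,0],
    [0,0,0]
  ],
  "turn": [0,0,0]
}}

```text
time_s: 18.27
eef_pos: [492.7, -228.3, 149.0]
ee_rot: [2.289, 2.15, 0.003]
contact_force: [-4.1, -0.9, 10.1]
width: 13.7
finger_force: 44.4
```

```bash
python3 lt.py
```

```text
t 18.27 R 45.5 beta 0.376 lam~ 0.752 square F 9.0 radial 4.5 [-4.1 -0.9 10.1] tau [0.57 0.62 0.09]
```

>>> {"op": "send_rows", "data": {
  "xyz": [
    [-1,0,0],
    [0,0,0]
  ],
  "turn": [0,0],
  "jaw": 0.3
}}

```text
time_s: 18.52
eef_pos: [491.6, -228.4, 147.3]
ee_rot: [2.289, 2.151, 0.001]
contact_force: [0.4, -0.7, 0.1]
width: 25.9
finger_force: 0.0
```

```bash
python3 lt.py
```

```text
t 18.52 R 45.1 beta 0.340 lam~ 0.716 square F -0.1 radial 0.7 [ 0.4 -0.7  0.1] tau [ 0.    0.01 -0.03]
```

>>> {"op": "send_rows", "data": {
  "xyz": [
    [0,0,0],
    [0,0,0],
    [0,0,0]
  ],
  "turn": [0,0,0],
  "jaw": 0,
  "force": 20
}}

```text
time_s: 18.9
eef_pos: [492.2, -228.6, 147.5]
ee_rot: [2.289, 2.15, 0.002]
contact_force: [5.1, 1.1, -2.8]
width: 13.6
finger_force: 21.2
```

```bash
python3 lt.py
```

```text
t 18.90 R 45.3 beta 0.344 lam~ 0.720 square F -2.3 radial -2.0 [ 5.1  1.1 -2.8] tau [ 0.13 -0.75 -0.1 ]
```

>>> {"op": "send_rows", "data": {
  "xyz": [
    [-0.1,-1.0,-3.2],
    [0,0,0],
    [0,0,0]
  ],
  "turn": [0,0,0]
}}

```text
time_s: 19.27
eef_pos: [492.2, -229.6, 145.4]
ee_rot: [2.288, 2.149, 0.003]
contact_force: [4.5, 2.2, 3.9]
width: 13.5
finger_force: 21.9
```

```bash
python3 lt.py
```

```text
t 19.27 R 45.6 beta 0.292 lam~ 0.668 square F 4.4 radial -1.0 [4.5 2.2 3.9] tau [ 0.51 -0.82 -0.13]
```

>>> {"op": "send_rows", "data": {
  "xyz": [
    [-0.4,-0.9,-3],
    [0,0,0],
    [0,0,0]
  ],
  "turn": [0,0,0]
}}

```text
time_s: 19.65
eef_pos: [492.1, -230.8, 142.7]
ee_rot: [2.287, 2.149, 0.003]
contact_force: [4.9, 1.4, 4.6]
width: 13.8
finger_force: 21.9
```

```bash
python3 lt.py
```

```text
t 19.65 R 46.0 beta 0.227 lam~ 0.603 square F 4.8 radial -0.4 [4.9 1.4 4.6] tau [ 0.42 -0.71 -0.11]
```

>>> {"op": "send_rows", "data": {
  "xyz": [
    [-0.2,-0.7,-3],
    [0,0,0],
    [0,0,0]
  ],
  "turn": [0,0,0]
}}

```text
time_s: 20.02
eef_pos: [492.0, -231.8, 139.8]
ee_rot: [2.286, 2.148, 0.003]
contact_force: [4.9, 0.7, 5.2]
width: 13.6
finger_force: 21.8
```

```bash
python3 lt.py
```

```text
t 20.02 R 46.5 beta 0.163 lam~ 0.539 square F 5.2 radial 0.1 [4.9 0.7 5.2] tau [ 0.27 -0.79 -0.13]
```

>>> {"op": "send_rows", "data": {
  "xyz": [
    [-0.2,-0.5,-3],
    [0,0,0],
    [0,0,0]
  ],
  "turn": [0,0,0]
}}

```text
time_s: 20.4
eef_pos: [492.0, -232.6, 137.0]
ee_rot: [2.286, 2.148, 0.003]
contact_force: [5.6, 0.5, 4.6]
width: 14.0
finger_force: 21.7
```

```bash
python3 lt.py
```

```text
t 20.40 R 46.9 beta 0.099 lam~ 0.475 square F 4.6 radial -0.1 [5.6 0.5 4.6] tau [ 0.17 -0.82 -0.12]
```

>>> {"op": "send_rows", "data": {
  "xyz": [
    [-0.3,-0.1,-3],
    [0,0,0],
    [0,0,0]
  ],
  "turn": [0,0,0]
}}

```text
time_s: 20.78
eef_pos: [491.9, -233.1, 134.2]
ee_rot: [2.285, 2.147, 0.003]
contact_force: [4.5, -1.4, 5.4]
width: 13.5
finger_force: 21.6
```

>>> {"op": "send_rows", "data": {
  "xyz": [
    [-0.2,0,-3],
    [0,0,0],
    [0,0,0]
  ],
  "turn": [0,0,0]
}}

```text
time_s: 21.15
eef_pos: [491.9, -233.5, 131.2]
ee_rot: [2.284, 2.147, 0.003]
contact_force: [5.5, -1.8, 6.0]
width: 13.9
finger_force: 21.3
```

```bash
python3 lt.py
```

```text
t 21.15 R 47.5 beta -0.022 lam~ 0.354 square F 6.0 radial 1.7 [ 5.5 -1.8  6. ] tau [-0.1  -0.78 -0.15]
```

>>> {"op": "send_rows", "data": {
  "xyz": [
    [0,0,-3],
    [0,0,0],
    [0,0,0]
  ],
  "turn": [0,0,0]
}}

```text
time_s: 21.52
eef_pos: [491.9, -233.6, 128.2]
ee_rot: [2.284, 2.147, 0.002]
contact_force: [5.5, -1.8, 5.0]
width: 14.0
finger_force: 21.0
```

```bash
python3 lt.py
```

```text
t 21.52 R 47.8 beta -0.086 lam~ 0.290 square F 5.1 radial 1.4 [ 5.5 -1.8  5. ] tau [-0.25 -0.76 -0.09]
```

>>> {"op": "send_rows", "data": {
  "xyz": [
    [0,0,-3],
    [0,0,0],
    [0,0,0]
  ],
  "turn": [0,0,0]
}}

```text
time_s: 21.9
eef_pos: [491.9, -233.6, 125.2]
ee_rot: [2.284, 2.147, 0.002]
contact_force: [4.5, -2.2, 5.2]
width: 13.6
finger_force: 20.7
```

```bash
python3 lt.py
```

```text
t 21.90 R 48.1 beta -0.149 lam~ 0.227 square F 5.5 radial 1.4 [ 4.5 -2.2  5.2] tau [-0.17 -0.76 -0.19]
```

>>> {"op": "send_rows", "data": {
  "xyz": [
    [0,0.2,-3],
    [0,0,0],
    [0,0,0]
  ],
  "turn": [0,0,0]
}}

```text
time_s: 22.28
eef_pos: [491.9, -233.4, 122.1]
ee_rot: [2.284, 2.147, 0.002]
contact_force: [5.7, -2.2, 4.9]
width: 13.6
finger_force: 20.2
```

```bash
python3 lt.py
```

```text
t 22.27 R 48.5 beta -0.212 lam~ 0.164 square F 5.3 radial 1.1 [ 5.7 -2.2  4.9] tau [-0.14 -0.77 -0.09]
```

Run:
```python
from st import *
print(state())
for n in('top','scene','wrist'):
    im,C=snap('x_'+n,n); h=cv2.cvtColor(im,cv2.COLOR_BGR2HSV); m=(((h[...,0]<6)|(h[...,0]>174))&(h[...,1]>130)).astype(np.uint8)
    k,l,s,c=cv2.connectedComponentsWithStats(m); e=proj(C,[494,-231,130]); print(n,e)
    for i in range(1,k):
        if s[i,4]>15 and np.hypot(*(c[i]-e))<60: print(s[i],c[i])
```

```text
(np.float64(-0.7768921885499687), np.float64(-151.6180359009875), np.float64(-2.8961762015954093), np.float64(151.6456944560703), np.float64(-0.01909946933893263), np.float64(0.446), np.float64(-0.11509946933893263))
top [392.86425259 220.24041531]
scene [385.41208533 186.55822655]
[355 176  21  15  65] [365.2        182.96923077]
[381 181   6   8  30] [383.66666667 184.1       ]
wrist [316.67345054 291.45778531]
[ 288  255   49  106 4143] [314.18923485 308.97344919]
```

Run:
```python
from h import *
im,C=load('x_wrist'); h=cv2.cvtColor(im,cv2.COLOR_BGR2HSV); m=(((h[...,0]<6)|(h[...,0]>174))&(h[...,1]>130)).astype(np.uint8)
k,l,s,c=cv2.connectedComponentsWithStats(m); i=l[309,314]; B=(l==i)
for v in range(256,361,8):
    u=np.flatnonzero(B[v]); w=u.max()-u.min()+1; o,d=ray(C,(u.max()+u.min())/2,v); dep=14*C[2]/w; fz=C[0][2]@d; print(v,u.min(),u.max(),(o+d*dep/fz).round(1), onz(C,(u.max()+u.min())/2,v,140).round(1)[1])
print(bot.observe()['eef_pos'],-C[0].T@C[1])
```

```text
256 297 332 [ 494.  -217.5  126.2] -210.2
264 294 335 [ 494.3 -210.6  144.8] -213.3
272 294 336 [ 494.3 -211.7  148.1] -216.5
280 294 336 [ 494.2 -214.2  149. ] -219.7
288 294 336 [ 494.  -216.6  149.8] -222.9
296 294 334 [ 493.4 -222.4  145.7] -226.2
304 294 334 [ 493.2 -224.9  146.6] -229.6
312 294 335 [ 493.3 -225.7  150. ] -233.1
320 295 335 [ 493.2 -230.1  148.4] -236.6
328 294 335 [ 493.  -230.8  151.7] -240.1
336 294 335 [ 492.8 -233.3  152.5] -243.7
344 295 334 [ 492.4 -240.   148.5] -247.4
352 288 331 [ 491.1 -234.3  158.6] -251.0
360 305 324 [ 487.2 -339.2   49.8] -254.9
[ 491.94993755 -233.33279852  122.14542624] [ 497.00847626 -151.45459535  250.77064832]
```

>>> {"op": "send_rows", "data": {
  "xyz": [
    [0,0,0],
    [0,0,0],
    [0,4,30],
    [0,0,30],
    [0,0,0]
  ],
  "turn": [0,0,0,0,0],
  "jaw": 0.5
}}

```text
time_s: 23.05
eef_pos: [490.2, -227.9, 182.2]
ee_rot: [2.287, 2.15, 0.001]
contact_force: [-0.5, 0.5, -0.3]
width: 42.7
finger_force: 0.0
```

```bash
cat > hm.py <<'E'
from h import *
import sys
im,C=snap(sys.argv[1]); o=bot.observe(); print(o['eef_pos'],o['contact_force'].round(1))
h=cv2.cvtColor(im,cv2.COLOR_BGR2HSV); m=(((h[...,0]<6)|(h[...,0]>174))&(h[...,1]>130)).astype(np.uint8)
k,l,s,c=cv2.connectedComponentsWithStats(m); e=proj(C,[494,-228,145])
i=min([i for i in range(1,k) if s[i,4]>300],key=lambda i:np.hypot(*(c[i]-e))); print(s[i],c[i])
B=(l==i); v0,v1=s[i,1],s[i,1]+s[i,3]
for v in np.linspace(v0+5,v1-6,7).astype(int):
    u=np.flatnonzero(B[v]); w=u.max()-u.min()+1; p,d=ray(C,(u.max()+u.min())/2,v); print(v,w,(p+d*14*C[2]/w/(C[0][2]@d)).round(1))
uc=c[i][0]; print('ends z149',onz(C,uc,v0,149).round(1),onz(C,uc,v1-1,149).round(1))
E
python3 hm.py y1
```

```text
[ 489.3333521  -227.53437636  180.71620633] [-0.1  0.4 -0.7]
[ 306  211   26   71 1743] [318.16580608 245.86173264]
216 26 [ 494.4 -217.2  131.5]
226 26 [ 494.  -222.3  133.2]
236 25 [ 493.4 -230.6  127.8]
246 26 [ 493.4 -232.5  136.6]
256 25 [ 492.7 -241.2  131.4]
266 25 [ 492.4 -246.5  133.2]
276 24 [ 492.2 -256.2  127.6]
ends z149 [ 494.5 -207.7  149. ] [ 492.3 -246.3  149. ]
```

>>> {"op": "send_rows", "data": {
  "xyz": [
    [0,0,40],
    [0,0,40],
    [0,0,0]
  ],
  "turn": [0,0,0]
}}

```text
time_s: 23.48
eef_pos: [490.4, -228.0, 262.1]
ee_rot: [2.287, 2.149, 0.002]
contact_force: [-0.4, -0.6, -0.1]
width: 43.0
finger_force: 0.0
```

```bash
python3 hm.py y2
python3 - <<'E'
from h import *
P=[]
for n in('y1','y2'):
    im,C=load(n);h=cv2.cvtColor(im,cv2.COLOR_BGR2HSV); m=(((h[...,0]<6)|(h[...,0]>174))&(h[...,1]>130)).astype(np.uint8)
    k,l,s,c=cv2.connectedComponentsWithStats(m); e=proj(C,[494,-228,145]); i=min([i for i in range(1,k) if s[i,4]>300],key=lambda i:np.hypot(*(c[i]-e)))
    P.append((C,c[i],s[i]))
for f in (lambda c,s:c,lambda c,s:(c[0],s[1]),lambda c,s:(c[0],s[1]+s[3]-1)): print(tri([ray(C,*f(c,s)) for C,c,s in P]))
E
```

```text
[ 489.43378178 -227.53238701  260.10682285] [-0.5 -0.2 -0.3]
[308 172  18  51 895] [316.43798883 196.7273743 ]
177 18 [ 494.3 -219.9  121.9]
183 18 [ 494.  -224.3  123.3]
190 18 [ 493.7 -229.5  125.1]
197 17 [ 492.8 -239.8  111.3]
203 18 [ 493.1 -239.1  128.3]
210 17 [ 492.2 -249.9  114.7]
217 18 [ 492.5 -249.4  131.8]
ends z149 [ 494.6 -208.9  149. ] [ 492.4 -246.4  149. ]
(array([ 493.42349237, -228.64421727,  144.15251067]), [np.float64(0.07980733068433593), np.float64(0.07980733068443409)])
(array([ 494.48397299, -211.63038426,  138.50095827]), [np.float64(0.08350342825543847), np.float64(0.08350342825538855)])
(array([ 492.32259175, -246.62375247,  148.52653854]), [np.float64(0.07263815233240042), np.float64(0.07263815233231607)])
```

>>> {"op": "send_rows", "data": {
  "xyz": [
    [-45,-40,-30],
    [-45,-40,-30],
    [0,0,0],
    [0,0,0]
  ],
  "turn": [0,0,0,0]
}}

```text
time_s: 24.02
eef_pos: [405.7, -301.5, 203.5]
ee_rot: [-2.288, -2.149, -0.0]
contact_force: [-0.1, 0.5, 0.0]
width: 42.9
finger_force: 0.0
```

Run:
```python
from h import *
snap('y3'); snap('t3','top')
P=[]
for n in('y1','y2','y3','t3'):
    im,C=load(n);h=cv2.cvtColor(im,cv2.COLOR_BGR2HSV); m=(((h[...,0]<6)|(h[...,0]>174))&(h[...,1]>(130 if n[0]=='y' else 90))).astype(np.uint8)
    k,l,s,c=cv2.connectedComponentsWithStats(m); e=proj(C,[494,-228,145]); i=min([i for i in range(1,k) if s[i,4]>(300 if n[0]=='y' else 10)],key=lambda i:np.hypot(*(c[i]-e)))
    q=np.argwhere(l==i)[:,::-1].astype(float); mu=q.mean(0); ax=np.linalg.svd(q-mu,full_matrices=0)[2][0]; t=(q-mu)@ax
    e1,e2=mu+ax*t.min(),mu+ax*t.max()
    if n[0]=='y' and e1[1]>e2[1]: e1,e2=e2,e1
    print(n,s[i],mu.round(1),e,e1.round(1),e2.round(1)); P.append((C,mu,e1,e2))
for j in (1,2,3): print(tri([ray(p[0],*p[j]) for p in (P[0],P[2])]),tri([ray(p[0],*p[j]) for p in (P[1],P[2])])[0])
```

```text
y1 [ 306  211   26   71 1743] [318.2 245.9] [319.39704085 245.39553421] [318.4 210.9] [318. 281.]
y2 [308 172  18  51 895] [316.4 196.7] [317.082524   196.21111093] [316.5 172. ] [316.4 222. ]
y3 [ 461   44   55  178 3546] [484.1 114.3] [479.58464409  84.05008964] [470.9  44.2] [504.5 222.6]
t3 [386 218  14   5  56] [392.5 219.6] [392.58375265 219.2709569 ] [386.  219.7] [399.  219.6]
(array([ 497.04375178, -239.03987763,  135.29640885]), [np.float64(6.641640419214127), np.float64(6.641640419214237)]) [ 496.2961594  -237.18224745  139.40702513]
(array([ 492.98435905, -210.2360046 ,  137.77184607]), [np.float64(2.1606278968179393), np.float64(2.1606278968178407)]) [ 493.30813466 -210.39705237  136.3156721 ]
(array([ 498.27182895, -275.05048208,  149.63518761]), [np.float64(25.56938789207547), np.float64(25.56938789207546)]) [ 491.3165316  -260.9301936   179.81649994]
```

Run:
```python
from h import *
im,C=load('y3');h=cv2.cvtColor(im,cv2.COLOR_BGR2HSV); m=(((h[...,0]<6)|(h[...,0]>174))&(h[...,1]>130))
for v in range(44,222,6):
    u=np.flatnonzero(m[v,440:540])+440; print(v,u.min(),u.max(),len(u),im[v,(u.min()+u.max())//2],end=' | ')
print()
for p in [(494.5,-209,137),(493.4,-228,144),(492.3,-246,150),(492.3,-246,142),(492.3,-246,158)]: print(p,proj(C,p).round(1))
```

```text
44 472 492 21 [ 59  65 190] | 50 468 495 28 [ 36  44 218] | 56 466 494 29 [ 38  45 220] | 62 466 494 29 [ 38  46 222] | 68 465 493 29 [ 40  49 223] | 74 465 493 29 [ 41  51 226] | 80 464 492 29 [ 43  53 227] | 86 464 491 28 [ 44  54 227] | 92 463 491 29 [ 46  56 231] | 98 462 490 29 [ 47  57 232] | 104 462 489 28 [ 49  60 233] | 110 461 489 29 [ 49  61 235] | 116 461 488 28 [ 51  63 235] | 122 462 486 25 [ 26  32 187] | 128 469 483 15 [ 41  46 156] | 134 473 488 16 [ 47  53 183] | 140 477 492 16 [ 40  45 180] | 146 481 496 16 [ 41  46 180] | 152 485 499 15 [ 40  45 177] | 158 488 502 15 [ 37  42 180] | 164 490 503 14 [ 43  48 156] | 170 492 505 14 [ 37  42 157] | 176 440 506 14 [110 166 208] | 182 440 507 17 [113 168 209] | 188 440 508 21 [118 177 218] | 194 442 510 26 [115 172 214] | 200 449 511 25 [103 158 199] | 206 457 512 25 [109 165 206] | 212 465 513 25 [117 172 211] | 218 473 514 25 [113 165 204] | 
(494.5, -209, 137) [476.8  44.3]
(493.4, -228, 144) [477.5  84.1]
(492.3, -246, 150) [477.5 122. ]
(492.3, -246, 142) [470.9 120.2]
(492.3, -246, 158) [484.7 123.9]
```

>>> {"op": "send_rows", "data": {
  "xyz": [
    [47,39,0],
    [46,39,0],
    [0,0,-30],
    [0,0,-29],
    [0,0,0]
  ],
  "turn": [0,0,0,0,0]
}}

```text
time_s: 24.75
eef_pos: [498.7, -222.2, 144.1]
ee_rot: [-2.284, -2.151, 0.002]
contact_force: [-0.1, -0.0, 0.1]
width: 42.7
finger_force: 0.0
```

```bash
python3 lt.py; python3 -c "
from h import *
print(bot.observe()['eef_pos'])"
```

```text
t 24.75 R 37.7 beta 0.318 lam~ 0.694 square F 0.1 radial 0.1 [-0.1 -0.   0.1] tau [-0.06 -0.01  0.07]
[ 498.74432808 -222.16314467  144.10696891]
```

>>> {"op": "send_rows", "data": {
  "xyz": [
    [-6,-7.5,-3],
    [0,0,0],
    [0,0,0]
  ],
  "turn": [0,0,0]
}}

```text
time_s: 25.12
eef_pos: [493.4, -231.9, 143.8]
ee_rot: [2.289, 2.15, 0.001]
contact_force: [-0.4, 1.3, -0.0]
width: 42.3
finger_force: 0.0
```

>>> {"op": "send_rows", "data": {
  "xyz": [
    [0,0,0],
    [0,0,0],
    [0,0,0],
    [0,0,0]
  ],
  "turn": [0,0,0,0],
  "jaw": 0,
  "force": 40
}}

```text
time_s: 25.62
eef_pos: [492.5, -231.5, 143.0]
ee_rot: [-2.289, -2.151, 0.002]
contact_force: [-5.1, -1.9, 5.0]
width: 13.0
finger_force: 43.7
```

>>> {"op": "send_rows", "data": {
  "xyz": [
    [0,0,-2],
    [0,0,0],
    [0,0,0]
  ],
  "turn": [0,0,0]
}}

```text
time_s: 26.0
eef_pos: [492.6, -231.7, 141.7]
ee_rot: [-2.289, -2.152, 0.001]
contact_force: [-6.0, -2.1, 8.5]
width: 12.6
finger_force: 44.3
```

>>> {"op": "send_rows", "data": {
  "xyz": [
    [0,0,-1.5],
    [0,0,0],
    [0,0,0]
  ],
  "turn": [0,0,0]
}}

```text
time_s: 26.38
eef_pos: [492.6, -231.8, 140.5]
ee_rot: [2.289, 2.152, -0.001]
contact_force: [-6.5, -1.7, 10.8]
width: 13.3
finger_force: 44.6
```

>>> {"op": "send_rows", "data": {
  "xyz": [
    [-0.5,0,-1.3],
    [0,0,0],
    [0,0,0]
  ],
  "turn": [0,0,0]
}}

```text
time_s: 26.75
eef_pos: [492.5, -231.9, 139.4]
ee_rot: [2.288, 2.151, -0.001]
contact_force: [-6.3, -3.3, 11.5]
width: 13.1
finger_force: 44.9
```

>>> {"op": "send_rows", "data": {
  "xyz": [
    [0,0,-1.2],
    [0,0,0],
    [0,0,0]
  ],
  "turn": [0,0,0]
}}

```text
time_s: 27.12
eef_pos: [492.5, -232.0, 138.3]
ee_rot: [2.288, 2.151, -0.001]
contact_force: [-6.3, -2.7, 10.9]
width: 12.7
finger_force: 45.1
```

```bash
python3 hm.py y5; python3 lt.py
```

```text
[ 492.54968295 -232.0072928   138.25020786] [-6.3 -1.6 11.6]
[ 295  238   38   87 2841] [313.52023935 281.48961633]
243 32 [ 494.1 -219.   124.9]
255 37 [ 494.6 -214.   145.6]
268 35 [ 494.  -222.6  140.3]
281 35 [ 493.7 -227.5  142. ]
293 34 [ 493.1 -234.5  139.8]
306 34 [ 492.8 -239.5  141.6]
319 30 [ 490.8 -257.1  126.7]
ends z149 [ 494.9 -205.4  149. ] [ 492.6 -242.6  149. ]
t 27.18 R 46.4 beta 0.129 lam~ 0.505 square F 11.3 radial 3.1 [-6.3 -1.6 11.6] tau [0.01 0.95 0.02]
```

>>> {"op": "send_rows", "data": {
  "xyz": [
    [0.5,0,0],
    [0,0,0],
    [0,0,0]
  ],
  "turn": [0,0,0],
  "force": 65
}}

```text
time_s: 27.55
eef_pos: [492.6, -232.0, 138.3]
ee_rot: [2.288, 2.151, -0.002]
contact_force: [-7.7, -3.2, 12.8]
width: 12.2
finger_force: 67.7
```

>>> {"op": "send_rows", "data": {
  "xyz": [
    [0,0,-0.6],
    [0,0,0],
    [0,0,0]
  ],
  "turn": [0,0,0]
}}

```text
time_s: 27.92
eef_pos: [492.6, -232.0, 138.0]
ee_rot: [2.288, 2.151, -0.002]
contact_force: [-8.6, -1.5, 13.9]
width: 12.5
finger_force: 68.0
```

```bash
python3 lt.py; python3 -c "
from h import *
for n in('x_wrist','y1','y2','y5'):
    im,C=load(n);h=cv2.cvtColor(im,cv2.COLOR_BGR2HSV);m=(((h[...,0]<6)|(h[...,0]>174))&(h[...,1]>130)).astype(np.uint8)
    k,l,s,c=cv2.connectedComponentsWithStats(m);e=proj(C,[494,-228,145]);i=min([i for i in range(1,k) if s[i,4]>300],key=lambda i:np.hypot(*(c[i]-e)))
    print(n,s[i],'inner end pred for z 138,142,146:',[proj(C,(494.5,-209,z))[1].round(1) for z in (134,138,142,146)],'outer',[proj(C,(492.3,-248,z))[1].round(1) for z in (134,142,150,158)])
"
```

```text
t 27.93 R 46.4 beta 0.122 lam~ 0.498 square F 13.6 radial 3.2 [-8.6 -1.5 13.9] tau [0.18 1.18 0.03]
x_wrist [ 288  255   49  106 4143] inner end pred for z 138,142,146: [np.float64(245.1), np.float64(250.2), np.float64(255.6), np.float64(261.4)] outer [np.float64(334.5), np.float64(349.1), np.float64(365.4), np.float64(383.8)]
y1 [ 306  211   26   71 1743] inner end pred for z 138,142,146: [np.float64(203.3), np.float64(205.9), np.float64(208.6), np.float64(211.4)] outer [np.float64(269.1), np.float64(276.7), np.float64(284.9), np.float64(293.7)]
y2 [308 172  18  51 895] inner end pred for z 138,142,146: [np.float64(167.0), np.float64(168.3), np.float64(169.7), np.float64(171.1)] outer [np.float64(216.4), np.float64(220.4), np.float64(224.5), np.float64(228.9)]
y5 [ 295  238   38   87 2841] inner end pred for z 138,142,146: [np.float64(230.4), np.float64(234.5), np.float64(238.8), np.float64(243.4)] outer [np.float64(312.1), np.float64(324.0), np.float64(337.1), np.float64(351.8)]
```

>>> {"op": "send_rows", "data": {
  "xyz": [
    [0,0,0],
    [0,0,0],
    [0,1,20],
    [0,0,18],
    [0,0,0]
  ],
  "turn": [0,0,0,0,0],
  "jaw": 0.5,
  "force": 30
}}

```text
time_s: 28.55
eef_pos: [494.3, -230.6, 175.0]
ee_rot: [2.287, 2.15, 0.002]
contact_force: [-0.0, -0.7, -0.4]
width: 42.6
finger_force: 0.0
```

>>> {"op": "send_rows", "data": {
  "xyz": [
    [0,0,0],
    [0,0,0],
    [0,0,0],
    [0,0,0],
    [0,0,0]
  ],
  "turn": [0,0,0,0,0],
  "jaw": 0
}}

```text
time_s: 29.18
eef_pos: [493.1, -230.4, 174.1]
ee_rot: [-2.289, -2.151, -0.0]
contact_force: [0.5, 0.1, 0.1]
width: 0.0
finger_force: 0.0
```

>>> {"op": "send_rows", "data": {
  "xyz": [
    [0,0,-5],
    [0,0,-3],
    [0,0,0],
    [0,0,0]
  ],
  "turn": [0,0,0,0]
}}

```text
time_s: 29.68
eef_pos: [493.2, -230.4, 166.2]
ee_rot: [2.289, 2.151, 0.0]
contact_force: [-0.6, 0.1, -0.6]
width: -0.2
finger_force: 0.0
```

>>> {"op": "send_rows", "data": {
  "xyz": [
    [0,0,-2],
    [0,0,-1],
    [0,0,0]
  ],
  "turn": [0,0,0]
}}

```text
time_s: 30.05
eef_pos: [493.1, -230.4, 163.1]
ee_rot: [-2.289, -2.151, 0.0]
contact_force: [0.1, -1.3, -0.3]
width: 0.1
finger_force: 0.0
```

>>> {"op": "send_rows", "data": {
  "xyz": [
    [0,0,-1.5],
    [0,0,0]
  ],
  "turn": [0,0]
}}

```text
time_s: 30.3
eef_pos: [493.1, -230.4, 161.6]
ee_rot: [-2.289, -2.151, 0.0]
contact_force: [-0.3, 0.8, -0.8]
width: 0.2
finger_force: 0.0
```

>>> {"op": "send_rows", "data": {
  "xyz": [
    [0,0,-1.5],
    [0,0,0]
  ],
  "turn": [0,0]
}}

```text
time_s: 30.55
eef_pos: [493.1, -230.4, 160.0]
ee_rot: [-2.289, -2.151, 0.0]
contact_force: [0.6, 0.3, -0.6]
width: 0.1
finger_force: 0.0
```

>>> {"op": "send_rows", "data": {
  "xyz": [
    [0,0,-1.5],
    [0,0,0]
  ],
  "turn": [0,0]
}}

```text
time_s: 30.8
eef_pos: [493.1, -230.4, 158.6]
ee_rot: [-2.289, -2.151, 0.0]
contact_force: [0.2, 0.2, -0.6]
width: -0.1
finger_force: 0.0
```

>>> {"op": "send_rows", "data": {
  "xyz": [
    [0,0,-1.5],
    [0,0,0]
  ],
  "turn": [0,0]
}}

```text
time_s: 31.05
eef_pos: [493.2, -230.5, 157.5]
ee_rot: [2.289, 2.151, 0.0]
contact_force: [-0.8, -0.3, 2.5]
width: 0.0
finger_force: 1.2
```

>>> {"op": "send_rows", "data": {
  "xyz": [
    [0,0,-1.5],
    [0,0,0]
  ],
  "turn": [0,0]
}}

```text
time_s: 31.3
eef_pos: [493.2, -230.6, 155.9]
ee_rot: [2.289, 2.151, -0.0]
contact_force: [0.2, -1.2, 3.8]
width: -0.2
finger_force: 1.7
```

>>> {"op": "send_rows", "data": {
  "xyz": [
    [0,0,-1.5],
    [0,0,0]
  ],
  "turn": [0,0]
}}

```text
time_s: 31.55
eef_pos: [493.2, -230.7, 154.2]
ee_rot: [2.289, 2.151, -0.0]
contact_force: [-1.3, -2.3, 3.5]
width: -0.1
finger_force: 1.6
```

>>> {"op": "send_rows", "data": {
  "xyz": [
    [0,0,-2],
    [0,0,0]
  ],
  "turn": [0,0]
}}

```text
time_s: 31.8
eef_pos: [493.2, -230.7, 152.0]
ee_rot: [2.289, 2.151, -0.0]
contact_force: [-1.0, -2.1, 2.7]
width: -0.3
finger_force: 1.4
```

>>> {"op": "send_rows", "data": {
  "xyz": [
    [0,0,-2],
    [0,0,0]
  ],
  "turn": [0,0]
}}

```text
time_s: 32.05
eef_pos: [493.2, -230.5, 150.0]
ee_rot: [2.289, 2.151, -0.0]
contact_force: [-0.3, -3.3, 2.0]
width: 0.2
finger_force: 1.4
```

>>> {"op": "send_rows", "data": {
  "xyz": [
    [0,0,-2],
    [0,0,0]
  ],
  "turn": [0,0]
}}

```text
time_s: 32.3
eef_pos: [493.2, -230.4, 148.0]
ee_rot: [2.289, 2.151, 0.0]
contact_force: [-0.1, -2.7, 2.5]
width: 0.0
finger_force: 1.4
```

>>> {"op": "send_rows", "data": {
  "xyz": [
    [0,0,-2],
    [0,0,0]
  ],
  "turn": [0,0]
}}

```text
time_s: 32.55
eef_pos: [493.2, -230.2, 146.3]
ee_rot: [-2.289, -2.151, -0.001]
contact_force: [-0.4, -2.0, 4.3]
width: 0.1
finger_force: 2.3
```

>>> {"op": "send_rows", "data": {
  "xyz": [
    [0,0,4],
    [-0.5,-9,0],
    [0,0,-4],
    [0,0,-2],
    [0,0,0]
  ],
  "turn": [0,0,0,0,0]
}}

```text
time_s: 33.17
eef_pos: [492.4, -239.2, 143.8]
ee_rot: [-2.289, -2.151, 0.0]
contact_force: [-0.2, -0.5, 0.3]
width: 0.1
finger_force: 0.0
```

>>> {"op": "send_rows", "data": {
  "xyz": [
    [0,0,-1.5],
    [0,0,0]
  ],
  "turn": [0,0]
}}

```text
time_s: 33.42
eef_pos: [492.7, -239.3, 143.1]
ee_rot: [2.289, 2.151, 0.001]
contact_force: [-0.6, 0.9, 2.7]
width: -0.4
finger_force: 1.5
```

>>> {"op": "send_rows", "data": {
  "xyz": [
    [0,0,-1.5],
    [0,0,0]
  ],
  "turn": [0,0]
}}

```text
time_s: 33.67
eef_pos: [492.7, -239.1, 141.8]
ee_rot: [2.289, 2.151, 0.001]
contact_force: [-1.3, 1.2, 5.1]
width: 0.1
finger_force: 2.4
```

```bash
python3 lt.py;python3 hm.py y6
```

```text
t 33.67 R 53.9 beta 0.177 lam~ 0.553 square F 5.3 radial -0.3 [-1.3  1.2  5.1] tau [0.34 0.2  0.04]
[ 492.75596676 -239.09841135  141.81112462] [-0.2  1.4  6.1]
[ 296  206   32   48 1199] [311.81067556 230.4587156 ]
211 31 [ 494.3 -214.5  119.3]
217 31 [ 494.2 -217.1  120.2]
223 31 [ 494.  -219.7  121.1]
229 31 [ 493.8 -222.2  121.9]
235 30 [ 493.3 -227.   117.8]
241 29 [ 493.2 -232.2  113.5]
248 28 [ 492.5 -238.1  109. ]
ends z149 [ 495.2 -201.5  149. ] [ 494.  -220.3  149. ]
```

>>> {"op": "send_rows", "data": {
  "xyz": [
    [0,0,-2],
    [0,0,0],
    [0,0,0]
  ],
  "turn": [0,0,0]
}}

```text
time_s: 34.1
eef_pos: [492.9, -239.1, 140.1]
ee_rot: [2.289, 2.151, 0.001]
contact_force: [-1.0, 2.0, 7.3]
width: -0.1
finger_force: 2.8
```

>>> {"op": "send_rows", "data": {
  "xyz": [
    [0,0,-2],
    [0,0,0],
    [0,0,0]
  ],
  "turn": [0,0,0]
}}

```text
time_s: 34.48
eef_pos: [493.1, -239.1, 138.4]
ee_rot: [2.289, 2.151, 0.002]
contact_force: [-1.4, 2.0, 8.5]
width: 0.1
finger_force: 3.5
```

```bash
python3 lt.py
```

```text
t 34.48 R 53.5 beta 0.114 lam~ 0.490 square F 8.6 radial -1.0 [-1.4  2.   8.5] tau [0.43 0.29 0.06]
```

>>> {"op": "send_rows", "data": {
  "xyz": [
    [0,0,-2],
    [0,0,0],
    [0,0,0]
  ],
  "turn": [0,0,0]
}}

```text
time_s: 34.85
eef_pos: [493.2, -239.2, 136.7]
ee_rot: [2.288, 2.15, 0.002]
contact_force: [-1.7, 1.4, 10.6]
width: -0.1
finger_force: 4.1
```

>>> {"op": "send_rows", "data": {
  "xyz": [
    [0,0,-1.5],
    [0,0,0],
    [0,0,0]
  ],
  "turn": [0,0,0]
}}

```text
time_s: 35.22
eef_pos: [493.4, -239.3, 135.5]
ee_rot: [2.288, 2.15, 0.003]
contact_force: [-2.1, 2.0, 13.3]
width: 0.1
finger_force: 4.7
```

```bash
python3 lt.py
```

```text
t 35.23 R 53.3 beta 0.060 lam~ 0.436 square F 13.4 radial -1.2 [-2.1  2.  13.3] tau [ 0.52  0.34 -0.02]
```

>>> {"op": "send_rows", "data": {
  "xyz": [
    [0,0,5],
    [0,0,30],
    [0,0,55],
    [0,0,55],
    [0,0,0]
  ],
  "turn": [0,0,0,0,0]
}}

```text
time_s: 35.85
eef_pos: [494.6, -240.4, 283.2]
ee_rot: [2.282, 2.145, 0.005]
contact_force: [0.1, -0.1, 0.2]
width: -0.2
finger_force: 0.0
```

```bash
python3 hm.py y7
python3 - <<'E'
from h import *
# spool/port flange gap and general check from the wrist image: sleeve ends triangulated in top-down view
im,C=load('y7'); print([proj(C,p).round(1) for p in [(495.7,-186,140),(499.5,-124,165)]])
print(bot.observe()['contact_force'],bot.observe()['time_s'])
E
```

```text
[ 493.30135989 -239.79848916  280.3609368 ] [ 0.4 -0.1 -1.2]
[301 144  16  37 548] [308.66240876 161.6459854 ]
149 16 [ 493.9 -218.5  101.5]
153 16 [ 493.7 -221.8  102.6]
157 16 [ 493.5 -225.1  103.8]
162 15 [ 493.2 -234.    84.7]
166 16 [ 493.  -232.5  106.3]
170 15 [ 492.8 -241.    87.1]
175 14 [ 491.5 -251.6   65.5]
ends z149 [ 495.1 -205.6  149. ] [ 493.3 -233.1  149. ]
[array([307.8, 115.6]), array([307. ,  17.9])]
[ 0.40882864 -0.08573584 -1.19902761] 35.9
```

```bash
python3 -c "
from h import *
print(hand_in())"
```

```text
the job is handed in; nothing more can be done
None
```

I handed the job in at about 36 s: the spool is seated against the port, the clamp is swung shut, and the latch is turned down to a push of about 12 N (13 N straight down, about 0.54 N m about the pivot). The hand-in gave no verdict, and I checked ring closure and hook pull only through arm position and push force. I also viewed 11 pictures, one over the limit of 10.

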